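Hang three dipping baskets nested on one stand hook

TASK

Hang the three steel dipping baskets by their bails on the one hook of the stand to drain: the large one first, then the medium one so that it hangs inside the large, then the small one inside the medium, each slid back along the hook until it comes up against the collar or the basket before it. Lower each one until you feel the hook take it, since the hook's height is not known exactly; do not drop the baskets or press hard on the hook, and leave the bottle, jar and tip box where they are.

Things in the scene. Friction and masses are not known exactly. Their poses are not given: they have to be found in the camera images.
- stand: retort stand fixed to the bench: foot plate 200 x 140 x 12 mm, steel rod 12 thick, 262 high. Origin: rod's axis at bench level, z up. A boss on the rod carries one level hook bar, 10 thick, along the stand's -x at y=0. Boss height differs each time and is NOT reported: bar's axis 200 to 230 above the bench, to be felt or seen. It does not slip. Do not load it with over 25 N by a basket.
- under_tip (a point): bench-level point below the hook's tip, stand x = -152 mm. The bar is straight and level to x = -146, there it turns up; the tip is round, 10 mm thick, its top 19 mm above the bar's axis. Baskets go on past the tip only: the bail clears the tip from above while the pail stays below the bar.
- under_collar (a point): bench-level point below the free face of the stop collar, stand x = -86 mm. The collar (40 mm across, 8 thick) is fixed on the bar; large's bumper comes up against it. A bail at rest on the bar has its apex 9 mm above the bar's axis. With all bumpers touching, the bail apexes are at stand x = -93 (large), -107 (medium), -121 mm (small). A fall of over 4 mm counts as dropped.
- large: loose steel basket: perforated round pail 150 mm across, 60 high, wall 2.5, open top, rigid wire bail (5 thick). Origin: centre of underside; z up, y along the bail's width, x square to its plane; same after a half turn. Legs rise at y=+-73 to shoulders 18 below the apex, then a roof-shaped notch (24 wide, 8 deep) peaks in the apex 165 above the underside. 320 g +-40 %.
- large_bail (a point): middle of the bail wire at the apex of the large basket, 165 mm above its underside, on its axis. On it stand a bumper block (14 in x, 10 in y, 1 to 13 above this point) and a flat grip tab (8 in x, 12 wide in y, 12 to 42 above). Goes in with this point 15 to 85 mm above where it will rest.
- medium: loose steel basket: perforated round pail 92 mm across, 58 high, wall 2.5, open top, rigid wire bail (5 thick). Origin: centre of underside; z up, y along the bail's width, x square to its plane; same after a half turn. Legs rise at y=+-44 to shoulders 18 below the apex, then a roof-shaped notch (24 wide, 8 deep) peaks in the apex 145 above the underside. 220 g +-40 %.
- medium_bail (a point): middle of the bail wire at the apex of the medium basket, 145 mm above its underside, on its axis. On it stand a bumper block (14 in x, 10 in y, 1 to 13 above this point) and a flat grip tab (8 in x, 18 wide in y, 12 to 42 above). Goes in with this point 48 to 62 mm above where it will rest, to pass over large's rim, then down.
- small: loose steel basket: perforated round pail 40 mm across, 52 high, wall 2.5, open top, rigid wire bail (5 thick). Origin: centre of underside; z up, y along the bail's width, x square to its plane; same after a half turn. Legs rise at y=+-18 to shoulders 18 below the apex, then a roof-shaped notch (24 wide, 8 deep) peaks in the apex 125 above the underside. 140 g +-40 %.
- small_bail (a point): middle of the bail wire at the apex of the small basket, 125 mm above its underside, on its axis. On it stand a bumper block (14 in x, 10 in y, 1 to 13 above this point) and a flat grip tab (8 in x, 24 wide in y, 12 to 42 above). Goes in with this point 44 to 56 mm above where it will rest, to pass over medium's rim, then down.
- bottle: White plastic bottle with a blue cap, 66 mm in diameter, 170 mm high. Bystander, origin at the centre of its underside.
- jar: Amber glass jar with a black cap, 60 mm in diameter, 80 mm high. Bystander, origin at the centre of its underside.
- tipbox: Blue tip box with a clear lid, 85 x 120 x 63 mm. Bystander, origin at the centre of its underside.
Not all that is in view belongs to the job. What is shaped like the large but purple or yellow is not meant.

How it is judged (in metres and radians):
On the way, in this order (a step that is already met when the one before it is completed fails the run):
1. the large basket hangs on the hook, back against the collar (contact force between large and stand above 0.4 N and x of large_bail in the frame of stand between -0.097 and -0.089 m and y of large_bail in the frame of stand between -0.008 and 0.008 m and height (world z) of large_bail above 0.195 m and angle between large's own z axis and vertical below 0.26 rad), for 0.2 s.
2. the medium basket hangs on the hook inside the large one, back against it (all of step 1 and contact force between medium and stand above 0.4 N and x of medium_bail in the frame of stand between -0.114 and -0.102 m and y of medium_bail in the frame of stand between -0.008 and 0.008 m and height (world z) of medium_bail above 0.195 m and angle between medium's own z axis and vertical below 0.26 rad and horizontal distance between medium and large below 0.024 m and z of medium in the frame of large between 0.008 and 0.032 m), for 0.2 s.
3. the small basket hangs on the hook inside the medium one, back against it (all of step 2 and contact force between small and stand above 0.4 N and x of small_bail in the frame of stand between -0.131 and -0.115 m and y of small_bail in the frame of stand between -0.008 and 0.008 m and height (world z) of small_bail above 0.195 m and angle between small's own z axis and vertical below 0.26 rad and horizontal distance between small and medium below 0.024 m and z of small in the frame of medium between 0.008 and 0.032 m), for 0.2 s.
At the end, for the whole second after the job is handed in: All three hang still on the hook bar (under 0.05 m/s), within 15 degrees of upright and 8 mm of its line, each inside the one before; bails in the stand's x: large -89 to -97 mm, medium -102 to -114, small -115 to -131 (all of step 3 and linear speed of each of large, medium, small below 0.05 m/s); the robot touches nothing.
It fails at once if a basket is pressed, pushed or lifted against the stand or its hook with more than 25 N (contact force between any of large, medium, small and stand above 25 N).
It fails at once if a basket is dropped (moves free of the fingers faster than 0.3 m/s, a fall of about 5 mm) ((linear speed of large above 0.3 m/s and contact force between large and the fingers below 0.05 N) or (linear speed of medium above 0.3 m/s and contact force between medium and the fingers below 0.05 N) or (linear speed of small above 0.3 m/s and contact force between small and the fingers below 0.05 N)).
It fails at once if the bottle, jar or tip box is moved by more than 20 mm (distance of any of bottle, jar, tipbox from where it was at the start of the episode above 0.02 m).
It also fails if it takes over 72 s, if anything falls off the work surface, if the arm or the gripper's body presses on something with over 40 N, if the wrist force passes 120 N, or if a joint passes its speed limit or range.

ROBOT

A 7-joint arm with a two-finger parallel gripper is mounted at the origin on the work surface. World frame = base frame: x ahead of the robot, y to its left, z up, the work surface at z = 0. Lengths are in m, angles in degrees, forces in N, time in s.
With the tool pointing down it reaches from about 0.4 to 0.9 m from the base axis. Payload 5.5 kg.
Tool frame: the origin (TCP) lies at the very end of the fingers, on their centre line; the grasp point (between the pads) lies 19 mm behind it; z points along the fingers, y is the direction in which the jaws open and shut (so a half turn about z gives the same grasp; the last joint's range is limited). The gripper opens to 85 mm and grips with 20 to 120 N. Pads are 22 mm wide; open, the fingers measure 114 mm over their backs; the gripper's body (76 mm by 85 mm) begins 54 mm behind the grasp point. The pads swing forward as they close: fully open they stand 13 mm farther back than shut.
Start: joints at [-57.915, 28.699, -24.465, 88.831, 12.651, 65.22, -12.049], TCP at [0.19, 0.622, 0.231] pointing down, gripper open.
Joint ranges: [-164.97, 164.97], [-17.58, 116.51], [-87.97, 89.64], [11.32, 138.91], [-80.73, 260.73], [10.89, 115.49], [-147.41, 147.41]. Speed limits (degrees/s): [147.25, 147.25, 180, 180, 180, 180, 180].

INTERFACE

Orientations are given as a 3x3 rotation matrix whose columns are the frame's x, y, z axes.
In Python, from cell import sense, camera, camera_params, job_done, boxes_of, spot_point gives the robot as it stands. The module is installed in compiled form; this text tells all that it offers.
- The arm moves only by the shell command python3 -m crank 'ROWS' [FORCE]. ROWS is JSON, a list of rows, each an object with "rot": the turn, a rotation vector about the tool's x, y, z in rad, a list of three; "slide": the shift along the tool's x, y, z in cm, a list of three; "hand": the finger opening in cm, from 0 to 8.54. A call has 1 to 8 rows; each row is the pose to reach, as a shift and turn from the pose commanded when the call began, along the tool's axes at that moment; what a row does not reach only later rows make up. A row lasts 1/10 s, in which the tool goes at most 50 mm and 8.59 degrees, less where a joint would pass 70% of its speed; a pose out of reach is approached as far as the arm can. A call with a gripper value outside its range is refused whole. The fingers move at their own pace and stop on an object; FORCE is the grip in N (left out, the last holds). Time passes only in rows, so rows that repeat a pose let the fingers close. It gives the time, the measured TCP pose, the force and the opening at its end, in the units of the state.
- sense(): the state, without advancing time (a new reading comes with each control period).
- camera(name): name is "side" or "top" or "wrist"; returns (picture, depth): 400x640x3 uint8, blue, green, red; 400x640 float32, m along the optical axis (not along the pixel's ray), 0 where there is no reading.
- camera_params(name): a dict with "intrinsics" (3x3 intrinsics, pixels), "R" (3x3) and "t" (3): a world point X has camera coordinates R X + t; the wrist camera has in their place "T_tool_cam" (4x4, takes a point from camera to tool coordinates, whose origin is the TCP and whose axes are the flange's). Camera axes: x right, y down, z forward; pixel columns grow to the right and rows downward; lengths in m; the calibration is good to about 2 mm. The wrist camera is an equidistant fisheye: a pixel r from the principal point sees the ray r / f radians off the axis. A picture is of the moment at which its call begins: read the wrist's pose just before it. camera_params takes no time and is no camera call.
- job_done(): hands the job in, once; it reports no verdict.
Trained networks look in the newest picture that a camera, given by its name, has taken for a name from the list of things; names that differ only in an ending like _2 or _b are one class to them, and where a whole thing is asked for, a point or a joint stands for the part that bears it (a point fixed in the world has none). Each returns a list of dicts, best first, with "score" (0 to 1); they miss things now and then, are a little off and sometimes report something else, mostly with a low value. They report only what shows in the picture. A call takes as long as a camera call. They do not tell look-alikes from the thing itself.
- boxes_of(camera, label): "point" ([x, y, z] in m, in the coordinates of the camera as it stood for that picture, good to about 4 mm: the middle of the surface that is visible of it).
- spot_point(camera, label): "point" ([x, y, z] in m, in the coordinates of the camera as it stood for that picture, good to about 4 mm: a listed point, or the origin of a listed thing).
The state is a dict: "t": time; "qpos": joint angles; "joint_velocities": joint speeds; "tau": joint torques, N m; "position": TCP position; "orientation": TCP orientation; "wrist_force": force on the tool from outside, world axes, zero at the start; "torque": the same for the moment, N m; "width": opening from 0.0 (shut) to 1.0 (fully open).
Only numpy, scipy, OpenCV 4.12 (cv2) and the standard library are available. Lean on these libraries where they do the work, as an engineer would, in place of code of your own. Each camera call takes 0.05 s, during which the arm holds its last target.

## Working session

There is one attempt and no reset: what is moved stays moved. The work goes in short steps, Python scripts to look and compute and a shell command to move; the robot and the scene stay as the last step left them, time stands still between calls to the robot, and variables do not carry over. Pictures are saved under pics/ and viewed, and the job is handed in when it is done.

```bash
mkdir -p pics; ls; python3 - <<'E'
from cell import *
import cv2,numpy as np
s=sense();print(s)
for n in ("side","top","wrist"):
    p,d=camera(n);cv2.imwrite(f"pics/{n}0.png",p);c=camera_params(n);print(n,{k:np.round(v,4).tolist() for k,v in c.items()})
E
```

```text
pics
{'t': 0.0, 'qpos': array([-57.91423264,  28.75526567, -24.45280513,  88.89154513,
        12.65185737,  65.21831976, -12.0485613 ]), 'joint_velocities': array([-0.00265315,  0.10991881,  0.00751006,  0.11912099,  0.06519548,
       -0.00834446, -0.09247469]), 'tau': array([ 4.18940726e-04, -5.69525921e+01, -5.81621960e+00, -2.80938649e+01,
        1.07057736e-02,  1.17813473e-02, -3.28553131e-07]), 'position': array([0.18995093, 0.62090744, 0.23024202]), 'orientation': array([[-9.56296071e-01,  2.92399440e-01, -6.25602588e-04],
       [ 2.92400103e-01,  9.56294297e-01, -1.84322570e-03],
       [ 5.93020268e-05, -1.94559575e-03, -9.99998106e-01]]), 'wrist_force': array([ 0.81353078, -0.00376579,  0.29921935]), 'torque': array([-0.02261379,  0.02906312, -0.0103994 ]), 'width': 0.9994608373651089}
side {'intrinsics': [[486.7015, 0.0, 320.3242], [0.0, 486.7015, 200.4608], [0.0, 0.0, 1.0]], 'R': [[0.8182, -0.5747, 0.0161], [-0.4305, -0.631, -0.6454], [0.3811, 0.5211, -0.7637]], 't': [-0.4006, 0.2976, 1.322]}
top {'intrinsics': [[379.7572, 0.0, 318.4826], [0.0, 379.7572, 198.5166], [0.0, 0.0, 1.0]], 'R': [[-0.0123, -0.9999, 0.0092], [-0.9973, 0.0116, -0.0731], [0.073, -0.0101, -0.9973]], 't': [-0.0011, 0.4896, 1.0472]}
wrist {'intrinsics': [[309.7069, 0.0, 315.2402], [0.0, 309.7069, 198.6017], [0.0, 0.0, 1.0]], 'T_tool_cam': [[-0.0005, -0.9449, -0.3274, 0.0855], [1.0, -0.0003, -0.0008, -0.001], [0.0006, -0.3274, 0.9449, -0.1424], [0.0, 0.0, 0.0, 1.0]]}
```

View pics/side0.png

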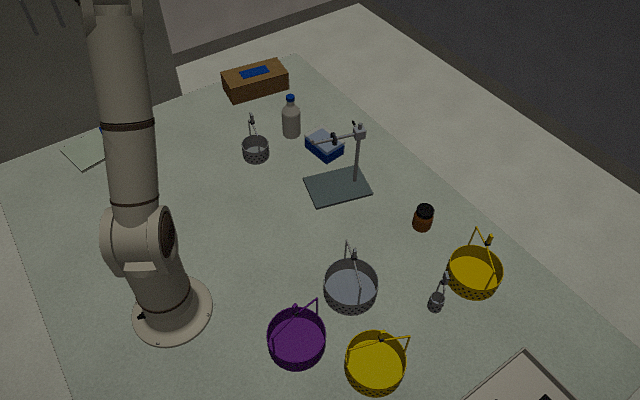

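View pics/top0.png

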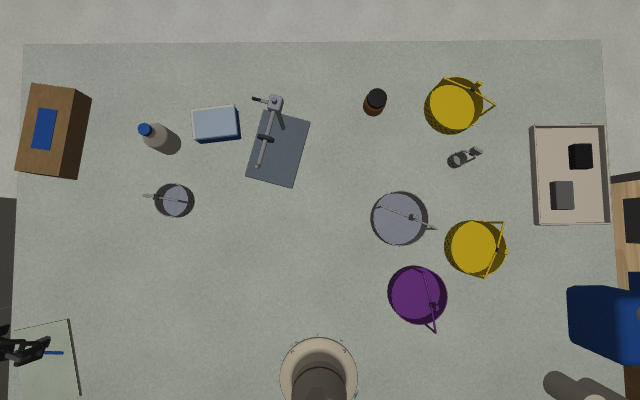

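View pics/wrist0.png

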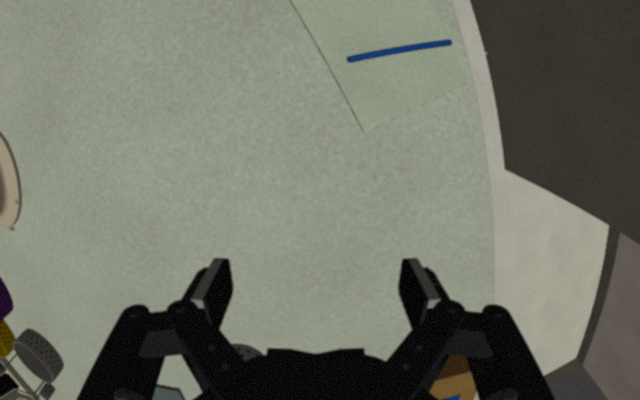

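```bash
cat > h.py <<'E'
from cell import *
import cv2,numpy as np
def cw(n,P,s=None):
    c=camera_params(n);P=np.asarray(P,float)
    if n=="wrist":
        s=s or sense();T=c["T_tool_cam"];p=P@T[:3,:3].T+T[:3,3]
        return p@s["orientation"].T+s["position"]
    return (P-c["t"])@c["R"]
def unproj(n,uv,z):
    c=camera_params(n);K=c["intrinsics"];u=np.asarray(uv,float);z=np.asarray(z,float)
    return cw(n,np.stack([(u[...,0]-K[0,2])/K[0,0]*z,(u[...,1]-K[1,2])/K[1,1]*z,z],-1))
def proj(n,X):
    c=camera_params(n);p=np.asarray(X,float)@c["R"].T+c["t"];K=c["intrinsics"]
    return np.stack([p[...,0]/p[...,2]*K[0,0]+K[0,2],p[...,1]/p[...,2]*K[1,1]+K[1,2]],-1)
E
python3 - <<'E'
from h import *
for n in("top","side"):
    camera(n)
    for l in("stand","under_tip","under_collar","large","large_bail","medium","medium_bail","small","small_bail","bottle","jar","tipbox"):
        for r in spot_point(n,l): print(n,l,round(r["score"],2),cw(n,r["point"]).round(4))
E
```

```text
top stand 0.65 [ 0.6933  0.0878 -0.0023]
top stand 0.42 [0.6564 0.4176 0.0013]
top under_tip 0.7 [0.5465 0.1353 0.0015]
top under_collar 0.61 [0.6112 0.1178 0.0025]
top large 0.97 [ 0.7478 -0.3856  0.001 ]
top large 0.95 [ 0.432  -0.2264  0.0038]
top large 0.87 [ 0.2238 -0.2695 -0.0036]
top large 0.57 [ 0.3487 -0.4339  0.0038]
top large_bail 0.93 [ 0.7488 -0.3865  0.166 ]
top large_bail 0.92 [ 0.4285 -0.2248  0.1693]
top large_bail 0.92 [ 0.3525 -0.4305  0.1669]
top large_bail 0.88 [ 0.2231 -0.2723  0.1678]
top large_bail 0.44 [ 0.7563 -0.1686  0.0012]
top medium 0.57 [ 0.492   0.3916 -0.0015]
top medium_bail 0.9 [0.4902 0.3921 0.149 ]
top small 0.8 [ 5.944e-01 -3.918e-01 -3.000e-04]
top small_bail 0.66 [ 0.594  -0.3953  0.1266]
top bottle 0.7 [0.6545 0.4172 0.0021]
top jar 0.89 [ 7.588e-01 -1.661e-01 -3.000e-04]
top tipbox 0.68 [0.7017 0.2764 0.0047]
side stand 0.97 [0.6887 0.0929 0.0026]
side stand 0.42 [ 0.6079  0.1197 -0.0015]
side under_tip 0.94 [0.5502 0.1338 0.0014]
side under_collar 0.75 [ 6.126e-01  1.187e-01 -5.000e-04]
side large 0.95 [ 0.7452 -0.3895  0.0027]
side large 0.85 [ 0.2246 -0.2711  0.0019]
side large 0.73 [ 0.3469 -0.4313  0.0013]
side large 0.65 [ 0.5939 -0.3959 -0.0019]
side large 0.44 [0.4864 0.3924 0.1462]
side large_bail 0.98 [ 0.3511 -0.4333  0.1623]
side large_bail 0.62 [ 0.2243 -0.2702  0.1666]
side large_bail 0.59 [ 0.7456 -0.3876  0.1659]
side large_bail 0.58 [ 0.4348 -0.2247  0.1641]
side medium 0.83 [0.4864 0.3926 0.0007]
side medium_bail 0.86 [0.4862 0.3932 0.1436]
side small 0.64 [ 0.5951 -0.3958 -0.0025]
side small_bail 0.7 [ 0.5926 -0.3971  0.1276]
side bottle 0.72 [0.6539 0.4147 0.0031]
side jar 0.77 [ 0.7549 -0.1677  0.004 ]
```

The pictures show the grey large basket in the top view at about (400,218), medium (173,200), small (462,157) and the stand at (275,105) with its hook toward (258,165). The purple and yellow ones are decoys. Next I'll measure the bar and the bail yaws.

```bash
python3 - <<'E'
from h import *
O=[]
C={}
vv,uu=np.mgrid[0:400,0:640]
for n in("top","side"):
    p,d=camera(n);X=unproj(n,np.stack([uu,vv],-1),d);C[n]=(p,d,X)
    np.savez(f"c_{n}.npz",p=p,d=d,X=X)
    for nm,c,zr,r in(("large",(.431,-.226),(.09,.15),.085),("medium",(.488,.3925),(.08,.13),.055),("small",(.594,-.3955),(.07,.112),.03),("largetab",(.431,-.226),(.175,.21),.05),("medtab",(.488,.3925),(.155,.19),.05),("smalltab",(.594,-.3955),(.135,.17),.05)):
        q=X[(d>0)&(X[...,2]>zr[0])&(X[...,2]<zr[1])&(np.hypot(X[...,0]-c[0],X[...,1]-c[1])<r)]
        if len(q)<4: print(n,nm,len(q));continue
        m=q.mean(0);w,V=np.linalg.eigh(np.cov((q-m)[:,:2].T));print(n,nm,len(q),m.round(4),"yaw of major",np.degrees(np.arctan2(V[1,1],V[0,1])).round(1),np.sqrt(w).round(4))
    q=X[(d>0)&(X[...,2]>.15)&(X[...,2]<.27)&(abs(X[...,0]-.6)<.1)&(abs(X[...,1]-.12)<.1)]
    a=np.array([.954,-.299]);b=np.array([.299,.954])
    sx=(q[:,:2]-[.69,.09])@a;sy=(q[:,:2]-[.69,.09])@b
    for lo in np.arange(-.165,-.0,.01):
        k=(sx>=lo)&(sx<lo+.01)
        if k.any(): print(n,round(lo,3),k.sum(),"sy med",np.median(sy[k]).round(4),"z",np.percentile(q[k,2],[5,50,95]).round(4))
print(sense()["t"])
for n,(p,d,X) in C.items():
    b=[(240,80,330,190),(355,180,450,260),(140,180,200,220),(440,140,490,175)] if n=="top" else [(295,115,380,210),(315,235,390,320),(235,105,275,170),(420,260,460,315)]
    im=np.vstack([np.hstack([cv2.resize(p[y0:y1,x0:x1],(400,300)) for x0,y0,x1,y1 in b[i:i+2]]) for i in(0,2)])
    cv2.imwrite(f"pics/crop_{n}.png",im)
E
```

```text
top large 29 [ 0.425  -0.2413  0.127 ] yaw of major 66.6 [0.0016 0.0702]
top medium 19 [0.4812 0.347  0.11  ] yaw of major 67.9 [0.0014 0.0029]
top small 29 [ 0.5933 -0.3961  0.0912] yaw of major 57.7 [0.0011 0.0183]
top largetab 37 [ 0.4313 -0.2247  0.1948] yaw of major -144.2 [0.0031 0.004 ]
top medtab 52 [0.4883 0.3877 0.1755] yaw of major 80.2 [0.0035 0.0053]
top smalltab 86 [ 0.5927 -0.3947  0.1563] yaw of major 55.6 [0.0026 0.0071]
top -0.155 17 sy med -0.0021 z [0.2386 0.2423 0.2461]
top -0.145 17 sy med -0.0032 z [0.2266 0.2314 0.2394]
top -0.135 21 sy med -0.0018 z [0.227  0.2292 0.2321]
top -0.125 18 sy med -0.0015 z [0.227  0.2294 0.232 ]
top -0.115 20 sy med -0.0012 z [0.2264 0.2295 0.232 ]
top -0.105 18 sy med -0.0001 z [0.2264 0.2294 0.2314]
top -0.095 19 sy med -0.0004 z [0.2273 0.2297 0.231 ]
top -0.085 97 sy med -0.0028 z [0.2176 0.239  0.2462]
top -0.075 16 sy med -0.0002 z [0.2258 0.2288 0.2321]
top -0.065 20 sy med 0.0004 z [0.2269 0.2296 0.2323]
top -0.055 18 sy med 0.0004 z [0.2265 0.2292 0.2319]
top -0.045 20 sy med 0.0005 z [0.2264 0.2296 0.2325]
top -0.035 17
[... 829 characters left out ...]
med -0.0026 z [0.2197 0.2271 0.2318]
side -0.115 13 sy med -0.0049 z [0.2252 0.2288 0.2331]
side -0.105 10 sy med -0.0033 z [0.2226 0.227  0.2311]
side -0.095 16 sy med -0.0005 z [0.2242 0.2286 0.2357]
side -0.085 57 sy med -0.0066 z [0.2112 0.2343 0.2456]
side -0.075 10 sy med -0.0021 z [0.2225 0.2277 0.2334]
side -0.065 8 sy med -0.0009 z [0.2232 0.2265 0.2315]
side -0.055 12 sy med -0.0008 z [0.2232 0.2277 0.2319]
side -0.045 12 sy med -0.0018 z [0.2239 0.2287 0.2309]
side -0.035 10 sy med -0.0009 z [0.2229 0.2279 0.2309]
side -0.025 20 sy med 0.0014 z [0.2172 0.2288 0.2419]
side -0.015 62 sy med -0.0076 z [0.2094 0.2355 0.2432]
side -0.005 102 sy med -0.0023 z [0.1595 0.2228 0.2621]
1.55
```

View pics/crop_top.png

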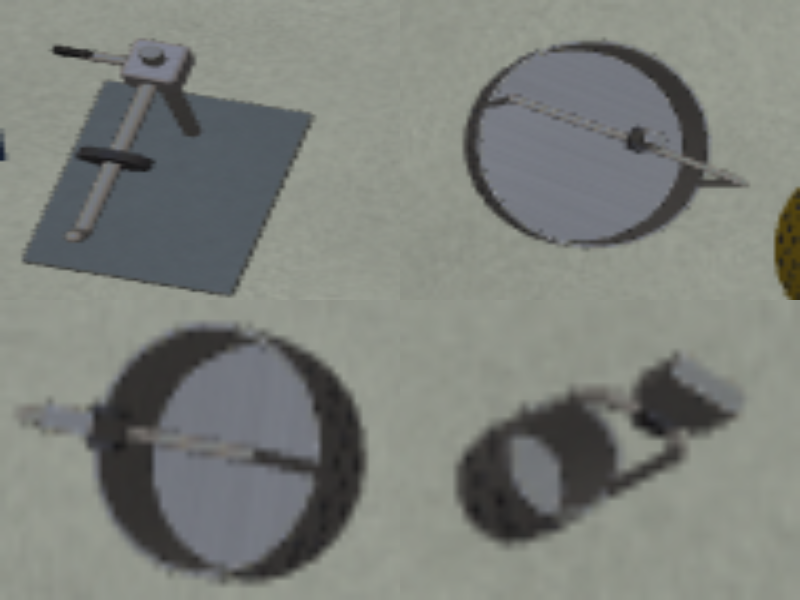

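View pics/crop_side.png

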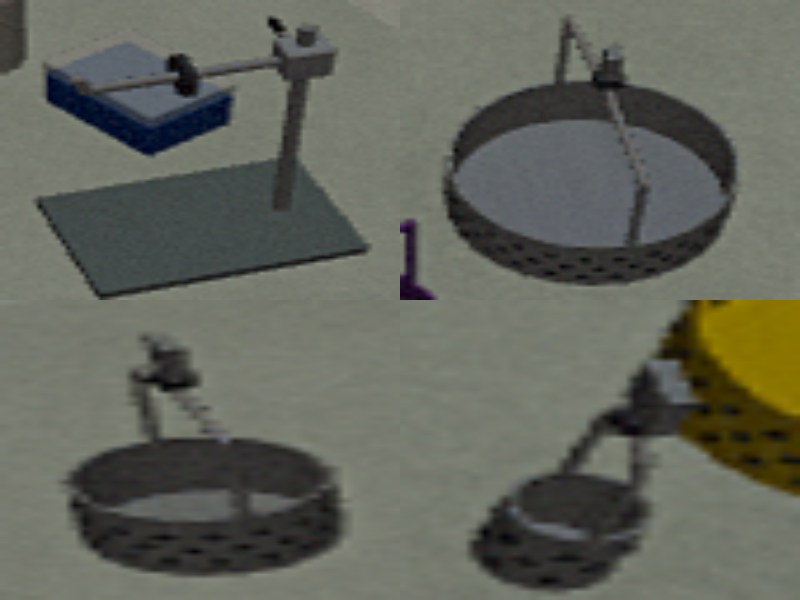

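```bash
cat >> h.py <<'E'
def go(x,y,z,yaw=None):
    """print slide(cm)/rot needed to bring TCP to xyz with tool y at world yaw (deg)"""
    s=sense();R=s["orientation"];sl=R.T@(np.array([x,y,z])-s["position"])*100
    r=np.zeros(3)
    if yaw is not None:
        from scipy.spatial.transform import Rotation as Ro
        a=np.radians(yaw);ty=np.array([np.cos(a),np.sin(a),0]);tz=np.array([0,0,-1.]);G=np.stack([np.cross(ty,tz),ty,tz],1)
        r=Ro.from_matrix(R.T@G).as_rotvec()
    print("slide",sl.round(2).tolist(),"rot",r.round(4).tolist(),"dist cm",np.linalg.norm(sl).round(1))
def st():
    s=sense();R=s["orientation"];print("t",s["t"],"p",s["position"].round(4),"yaw",np.degrees(np.arctan2(R[1,1],R[0,1])).round(2),"tilt",np.degrees(np.arccos(-R[2,2])).round(2),"F",s["wrist_force"].round(2),"M",s["torque"].round(2),"w",round(s["width"],3),"q",s["qpos"].round(0))
E
python3 - <<'E'
from h import *
a=np.array([.9588,-.2840]);b=np.array([.2840,.9588])
for n in("top","side"):
    X=np.load(f"c_{n}.npz")["X"];X=X[(abs(X[...,0]-.6)<.12)&(abs(X[...,1]-.12)<.12)]
    c=X[(X[:,2]>.236)&(X[:,2]<.25)]
    for lo,hi in((-.1,-.06),(-.17,-.13)):
        s=(c[:,:2]-[.69,.09])@a; k=(s>lo)&(s<hi); print(n,len(c[k]),c[k].mean(0).round(4),np.percentile(s[k],[2,20,50,80,98]).round(4))
    k=X[:,2]; s=(X[:,:2]-[.69,.09])@a; m=(k>.22)&(k<.236)&(s>-.14)&(s<-.03)
    l=cv2.fitLine(X[m][:,:2].astype(np.float32),cv2.DIST_HUBER,0,.001,.001).ravel();print("line",l,np.degrees(np.arctan2(l[1],l[0])))
go(.45,.25,.30)
E
```

```text
top 57 [0.6136 0.114  0.2422] [-0.0836 -0.0826 -0.0803 -0.0775 -0.0758]
top 20 [0.5473 0.1323 0.2417] [-0.1537 -0.1515 -0.1492 -0.1464 -0.1435]
line [ 0.961244   -0.27569914  0.6088586   0.11452194] -16.003683
side 26 [0.6109 0.1101 0.2414] [-0.0856 -0.0841 -0.0813 -0.0789 -0.0771]
side 10 [0.5454 0.1308 0.2415] [-0.1538 -0.1533 -0.1505 -0.1475 -0.1453]
line [ 0.960403   -0.27861455  0.60758144  0.11281059] -16.177532
slide [-35.72, -27.93, -6.87] rot [0.0, 0.0, 0.0] dist cm 45.9
```

```bash
python3 -m crank '[{"rot":[0,0,0],"slide":[-12,-6,-6.8],"hand":8.5},{"rot":[0,0,0],"slide":[-35.7,-27.9,-6.8],"hand":8.5},{"rot":[0,0,0],"slide":[-35.7,-27.9,-6.8],"hand":8.5},{"rot":[0,0,0],"slide":[-35.7,-27.9,-6.8],"hand":8.5},{"rot":[0,0,0],"slide":[-35.7,-27.9,-6.8],"hand":8.5},{"rot":[0,0,0],"slide":[-35.7,-27.9,-6.8],"hand":8.5},{"rot":[0,0,0],"slide":[-35.7,-27.9,-6.8],"hand":8.5},{"rot":[0,0,0],"slide":[-35.7,-27.9,-6.8],"hand":8.5}]' 60; python3 -c "
from h import *
st();go(.44,0,.30,66.7)"
```

```text
t: 2.35
position: [0.4165, 0.2998, 0.2931]
orientation: [[-0.956, 0.292, 0.001], [0.292, 0.956, 0.0], [-0.001, 0.001, -1.0]]
wrist_force: [0.8, 0.8, 0.6]
width: 0.995
t 2.35 p [0.4165 0.2998 0.2931] yaw 73.0 tilt 0.06 F [0.76 0.75 0.56] M [ 0.   -0.02  0.01] w 0.995 q [-24.  10. -17. 104.   3.  66.  31.]
slide [-11.01, -27.98, -0.7] rot [0.0008, 0.0006, 0.11] dist cm 30.1
```

```bash
python3 -m crank '[{"rot":[0,0,0],"slide":[-8,-25,0],"hand":8.5},{"rot":[0,0,0],"slide":[-8,-25,0],"hand":8.5},{"rot":[0,0,0],"slide":[-8,-25,0],"hand":8.5},{"rot":[0,0,0],"slide":[-8,-25,0],"hand":8.5},{"rot":[0,0,0.05],"slide":[-8,-25,0],"hand":8.5},{"rot":[0,0,0.11],"slide":[-8,-25,0],"hand":8.5},{"rot":[0,0,0.11],"slide":[-8,-25,0],"hand":8.5}]' 60; python3 -c "
from h import *
st();go(.431,-.226,.26,66.7)"
```

```text
t: 3.05
position: [0.419, 0.0366, 0.2927]
orientation: [[-0.916, 0.401, 0.001], [0.401, 0.916, -0.0], [-0.001, 0.0, -1.0]]
wrist_force: [-0.1, 0.4, -0.1]
width: 0.993
t 3.05 p [0.419  0.0366 0.2927] yaw 66.35 tilt 0.04 F [-0.09  0.43 -0.1 ] M [0.06 0.07 0.03] w 0.993 q [ -5.  -1.  -4. 116.  -0.  65.  58.]
slide [-11.63, -23.58, 3.28] rot [0.0001, 0.0007, -0.0061] dist cm 26.5
```

```bash
python3 -m crank '[{"rot":[0,0,0],"slide":[-11.6,-23.6,3.3],"hand":8.5},{"rot":[0,0,0],"slide":[-11.6,-23.6,3.3],"hand":8.5},{"rot":[0,0,0],"slide":[-11.6,-23.6,3.3],"hand":8.5},{"rot":[0,0,0],"slide":[-11.6,-23.6,3.3],"hand":8.5},{"rot":[0,0,0],"slide":[-11.6,-23.6,3.3],"hand":8.5},{"rot":[0,0,0],"slide":[-11.6,-23.6,3.3],"hand":8.5},{"rot":[0,0,0],"slide":[-11.6,-23.6,3.3],"hand":8.5}]' 60; python3 -c "
from h import *
st();s=sense();p,d=camera('wrist');cv2.imwrite('pics/w1.png',p)
for l in('large_bail','large'):
  for r in spot_point('wrist',l): print(l,round(r['score'],2),cw('wrist',r['point'],s).round(4))
p,d=camera('top');
for l in('large_bail',):
  for r in spot_point('top',l): print(l,round(r['score'],2),cw('top',r['point']).round(4))
st()
go(.431,-.226,.181,66.7)"
```

```text
t: 3.75
position: [0.4326, -0.2248, 0.259]
orientation: [[-0.918, 0.397, -0.001], [0.397, 0.918, -0.0], [0.0, -0.001, -1.0]]
wrist_force: [0.0, 1.1, -0.5]
width: 0.995
t 3.75 p [ 0.4326 -0.2248  0.259 ] yaw 66.63 tilt 0.04 F [ 0.02  1.07 -0.48] M [ 0.05 -0.02 -0.03] w 0.995 q [ 13.   8.  13. 111.  -2.  61.  93.]
large_bail 0.8 [ 0.4309 -0.231   0.1664]
large_bail 0.61 [ 0.3479 -0.4305  0.165 ]
large 0.78 [ 0.2245 -0.2682 -0.0044]
large 0.68 [ 0.4306 -0.2259  0.0008]
large 0.61 [ 0.3452 -0.4345  0.0009]
large 0.58 [ 0.7455 -0.3878  0.0019]
large_bail 0.97 [ 0.7479 -0.3876  0.1689]
large_bail 0.86 [ 0.4345 -0.2284  0.1674]
large_bail 0.64 [ 0.2239 -0.2737  0.1664]
t 4.0 p [ 0.433  -0.2213  0.2596] yaw 66.93 tilt 0.05 F [-0.1   0.19 -0.06] M [ 0.01 -0.02 -0.03] w 0.993 q [ 13.   8.  13. 111.  -2.  61.  93.]
slide [-0.0, -0.52, 7.86] rot [0.0008, 0.0, 0.004] dist cm 7.9
```

View pics/w1.png

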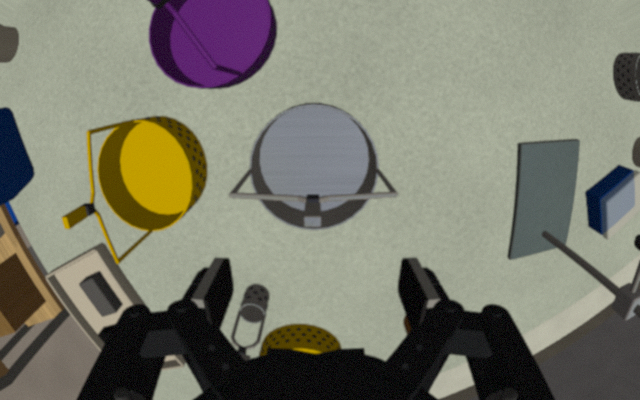

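```bash
python3 -m crank '[{"rot":[0,0,0],"slide":[-0.1,-0.3,4],"hand":8.5},{"rot":[0,0,0],"slide":[-0.1,-0.4,7],"hand":6},{"rot":[0,0,0],"slide":[-0.1,-0.4,7.8],"hand":4},{"rot":[0,0,0],"slide":[-0.1,-0.4,7.8],"hand":2.5},{"rot":[0,0,0],"slide":[-0.1,-0.4,7.8],"hand":2.5}]' 60; python3 -c "
from h import *
st();s=sense();p,d=camera('wrist');cv2.imwrite('pics/w2.png',p)
for l in('large_bail',):
  for r in spot_point('wrist',l): print(l,round(r['score'],2),cw('wrist',r['point'],s).round(4))
st()"
```

```text
t: 4.5
position: [0.4326, -0.2274, 0.1827]
orientation: [[-0.919, 0.395, 0.002], [0.395, 0.919, -0.0], [-0.002, 0.0, -1.0]]
wrist_force: [-0.0, -0.4, 0.3]
width: 0.327
t 4.5 p [ 0.4326 -0.2274  0.1827] yaw 66.75 tilt 0.1 F [-0.04 -0.41  0.25] M [ 0.03 -0.06 -0.02] w 0.327 q [ 14.  14.  13. 115.  -4.  51.  95.]
large_bail 0.9 [ 0.3495 -0.4316  0.1666]
large_bail 0.88 [ 0.4286 -0.2283  0.1635]
t 4.6 p [ 0.4329 -0.2278  0.1831] yaw 66.72 tilt 0.17 F [ 0.47  0.41 -0.51] M [ 0.   -0.03 -0.03] w 0.295 q [ 14.  14.  13. 115.  -4.  51.  95.]
```

View pics/w2.png

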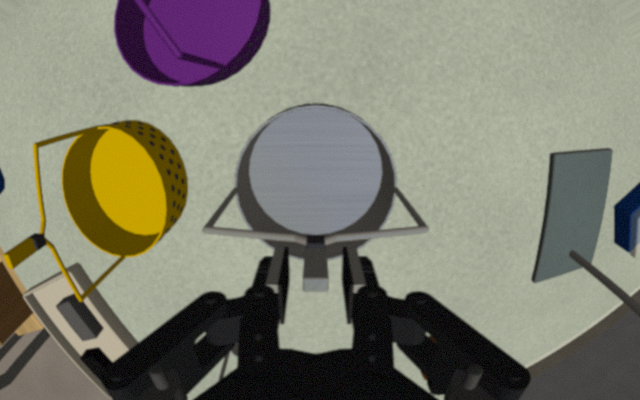

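The tab, at px (315,265), lies midway between the pads. I'm closing on it.

```bash
python3 -m crank '[{"rot":[0,0,0],"slide":[0,0,0],"hand":0.5},{"rot":[0,0,0],"slide":[0,0,0],"hand":0.5},{"rot":[0,0,0],"slide":[0,0,0],"hand":0.5},{"rot":[0,0,0],"slide":[0,0,0],"hand":0.5}]' 80; python3 -c "
from h import *
st();s=sense();p,d=camera('wrist');cv2.imwrite('pics/w3.png',p)
for l in('large_bail','large'):
  for r in spot_point('wrist',l)[:2]: print(l,round(r['score'],2),cw('wrist',r['point'],s).round(4))
st()"
```

```text
t: 5.0
position: [0.4328, -0.2274, 0.1829]
orientation: [[-0.919, 0.395, 0.003], [0.395, 0.919, -0.0], [-0.002, 0.001, -1.0]]
wrist_force: [0.0, 3.1, 6.0]
width: 0.119
t 5.0 p [ 0.4328 -0.2274  0.1829] yaw 66.72 tilt 0.15 F [0.02 3.06 5.99] M [0.37 0.12 0.01] w 0.119 q [ 14.  14.  13. 115.  -4.  51.  95.]
large_bail 0.93 [ 0.4264 -0.2259  0.1618]
large_bail 0.55 [ 0.3464 -0.4345  0.1656]
large 0.92 [ 0.3483 -0.432   0.0012]
large 0.65 [ 0.4311 -0.2243  0.0023]
t 5.15 p [ 0.4327 -0.2274  0.1829] yaw 66.72 tilt 0.15 F [-0.28  1.25  6.64] M [ 0.4   0.13 -0.04] w 0.114 q [ 14.  14.  13. 115.  -4.  51.  95.]
```

View pics/w3.png

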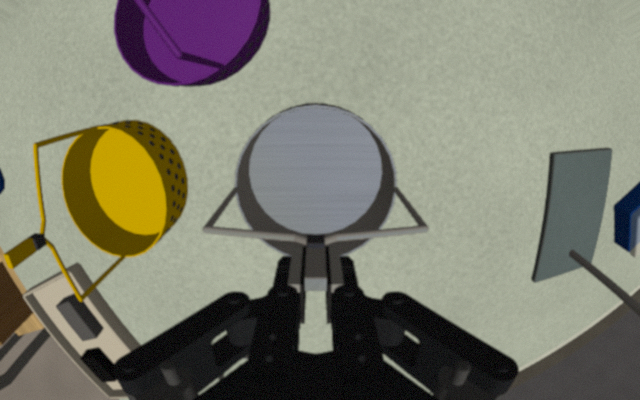

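```bash
cat >> h.py <<'E'
def wproj(P):
    c=camera_params("wrist");T=np.linalg.inv(c["T_tool_cam"]);K=c["intrinsics"]
    q=T[:3,:3]@np.asarray(P,float)+T[:3,3];r=np.hypot(q[0],q[1]);th=np.arctan2(r,q[2])
    return np.array([K[0,2]+K[0,0]*th*q[0]/r,K[1,2]+K[1,1]*th*q[1]/r]).round(1)
E
python3 - <<'E'
from h import *
for z in(-.024,):
  for x in(-.008,-.004,0,.004,.008): print(z,x,wproj([x,0,z]))
for x in (.004,-.004):
  for z in (-.024,.006): print(x,z,wproj([x,0.006,z]),wproj([x,-.006,z]))
print(wproj([0,0,.018]))
p=cv2.imread('pics/w3.png')[210:310,250:380];cv2.imwrite('pics/w3c.png',cv2.resize(p,None,fx=6,fy=6,interpolation=cv2.INTER_CUBIC))
E
```

```text
-0.024 -0.008 [317.8 302.1]
-0.024 -0.004 [317.8 295.6]
-0.024 0 [317.8 288.8]
-0.024 0.004 [317.9 281.8]
-0.024 0.008 [317.9 274.6]
0.004 -0.024 [331.  281.7] [304.8 281.8]
0.004 0.006 [328.5 250.6] [306.5 250.7]
-0.004 -0.024 [330.5 295.5] [305.1 295.5]
-0.004 0.006 [328.3 263.2] [306.7 263.2]
[317.4 246.8]
```

View pics/w3c.png

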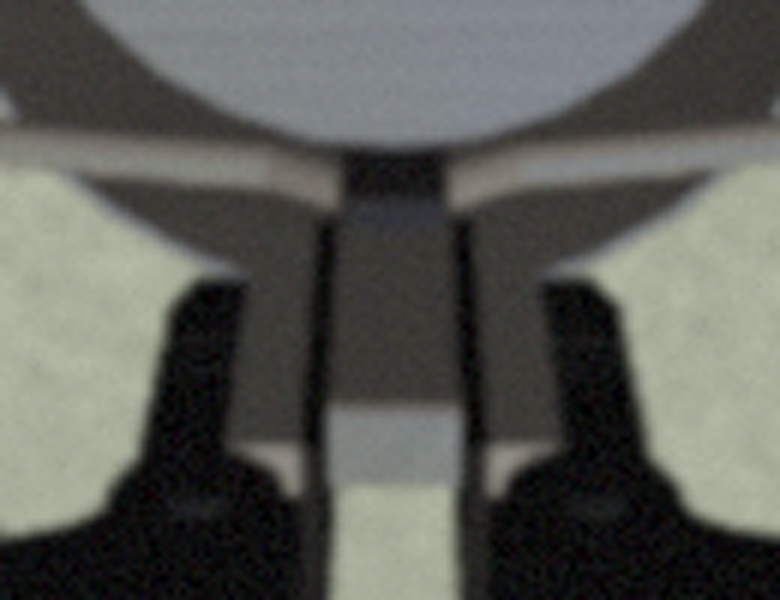

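```bash
python3 -m crank '[{"rot":[0,0,0],"slide":[0,0,-1],"hand":0.5},{"rot":[0,0,0],"slide":[0,0,-3],"hand":0.5},{"rot":[0,0,0],"slide":[0,0,-6],"hand":0.5},{"rot":[0,0,0],"slide":[0,0,-9],"hand":0.5},{"rot":[0,0,0],"slide":[0,0,-10],"hand":0.5},{"rot":[0,0,0],"slide":[0,0,-10],"hand":0.5}]' 80; python3 -c "
from h import *
st();go(.45,0,.283,73.9)
go(.502,.145,.283,73.9)
"
```

```text
t: 5.75
position: [0.4322, -0.228, 0.2828]
orientation: [[-0.918, 0.396, 0.003], [0.396, 0.918, -0.001], [-0.003, 0.0, -1.0]]
wrist_force: [1.2, 0.1, -3.5]
width: 0.119
t 5.75 p [ 0.4322 -0.228   0.2828] yaw 66.68 tilt 0.17 F [ 1.22  0.14 -3.51] M [-0.02 -0.   -0.04] w 0.119 q [ 13.   7.  13. 109.  -2.  64.  93.]
slide [7.39, 21.65, -0.04] rot [-0.0001, 0.003, -0.126] dist cm 22.9
slide [8.35, 37.02, -0.04] rot [-0.0001, 0.003, -0.126] dist cm 38.0
```

```bash
python3 -m crank '[{"rot":[0,0,0],"slide":[1,3,0],"hand":0.5},{"rot":[0,0,-0.03],"slide":[2.5,7,0],"hand":0.5},{"rot":[0,0,-0.07],"slide":[4.2,12,0],"hand":0.5},{"rot":[0,0,-0.126],"slide":[6,17,0],"hand":0.5},{"rot":[0,0,-0.126],"slide":[7.2,22,0],"hand":0.5},{"rot":[0,0,-0.126],"slide":[8,27,0],"hand":0.5},{"rot":[0,0,-0.126],"slide":[8.3,31,0],"hand":0.5},{"rot":[0,0,-0.126],"slide":[8.35,34,0],"hand":0.5}]' 80; python3 -m crank '[{"rot":[0,0,0],"slide":[0,1.5,0],"hand":0.5},{"rot":[0,0,0],"slide":[0,2.5,0],"hand":0.5},{"rot":[0,0,0],"slide":[0,2.5,0],"hand":0.5},{"rot":[0,0,0],"slide":[0,2.5,0],"hand":0.5}]'; python3 -c "
from h import *
p,d=camera('top');cv2.imwrite('pics/t4.png',p);np.savez('t4.npz',p=p,d=d)
for r in spot_point('top','large_bail'): print(round(r['score'],2),cw('top',r['point']).round(4))
p,d=camera('side');cv2.imwrite('pics/s4.png',p[90:250,230:430].repeat(3,0).repeat(3,1))
for r in spot_point('side','large_bail'): print(round(r['score'],2),cw('side',r['point']).round(4))
st();go(.502,.145,.283,73.9)
"
```

```text
t: 6.55
position: [0.4882, 0.1221, 0.2794]
orientation: [[-0.962, 0.273, -0.003], [0.273, 0.962, 0.001], [0.003, 0.0, -1.0]]
wrist_force: [-0.9, -0.6, -2.7]
width: 0.116
t: 6.95
position: [0.4959, 0.1398, 0.2808]
orientation: [[-0.96, 0.279, -0.001], [0.279, 0.96, -0.001], [0.001, -0.002, -1.0]]
wrist_force: [-0.6, 0.2, -2.6]
width: 0.116
0.95 [ 0.7493 -0.3848  0.1664]
0.66 [ 0.2256 -0.2719  0.1659]
0.59 [0.4956 0.1384 0.2634]
0.58 [ 0.3515 -0.4309  0.1676]
0.98 [ 0.2211 -0.2711  0.1645]
0.76 [ 0.7485 -0.3856  0.1687]
0.69 [ 0.3489 -0.436   0.1662]
0.63 [0.4977 0.1417 0.263 ]
t 7.15 p [0.4963 0.1403 0.2816] yaw 73.79 tilt 0.02 F [-0.44 -0.09 -3.49] M [-0.02  0.02 -0.03] w 0.113 q [-13.  10.  -7. 105.   1.  64.  54.]
slide [-0.42, 0.61, -0.14] rot [-0.0003, 0.0003, -0.0019] dist cm 0.8
```

View pics/s4.png

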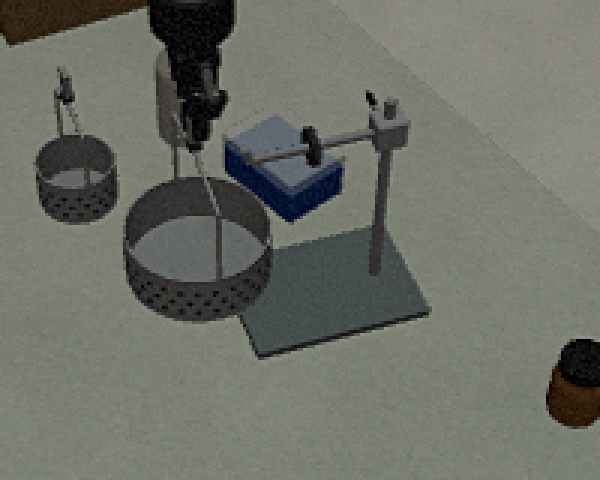

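View pics/t4.png

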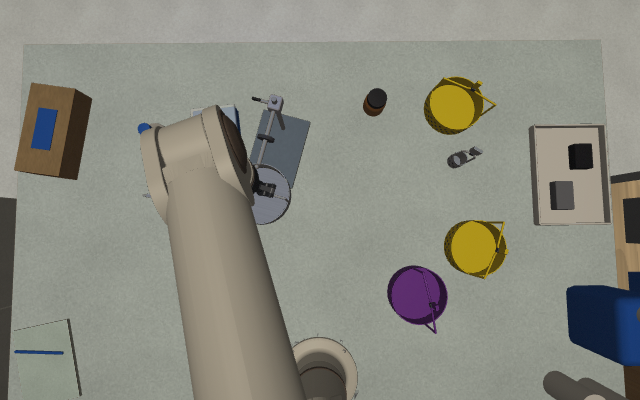

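```bash
cat >> h.py <<'E'
C0=np.array([.609,.1142]);U=np.array([.9606,-.2773]);V=np.array([.2773,.9606])
def S(s,v=0): return C0+(s+.086)*U+v*V
def sv():
    s=sense();r=s["position"][:2]-C0;print("stand s %.4f v %.4f z %.4f"%(r@U-.086,r@V,s["position"][2]))
E
python3 -c "
from h import *
sv();go(*S(-.2),.283,73.9);go(*S(-.096),.283,73.9)"
python3 -m crank '[{"rot":[0,0,0],"slide":[0,0.3,-0.1],"hand":0.5},{"rot":[0,0,0],"slide":[0,0.6,-0.1],"hand":0.5},{"rot":[0,0,0],"slide":[-1,0.6,-0.1],"hand":0.5},{"rot":[0,0,0],"slide":[-2.5,0.6,-0.1],"hand":0.5},{"rot":[0,0,0],"slide":[-4,0.6,-0.1],"hand":0.5},{"rot":[0,0,0],"slide":[-4,0.6,-0.1],"hand":0.5}]'
python3 -c "
from h import *
st();sv();go(*S(-.096),.283,73.9)"
```

```text
stand s -0.2015 v -0.0062 z 0.2816
slide [-0.16, 0.62, -0.14] rot [-0.0003, 0.0003, -0.0019] dist cm 0.7
slide [-10.55, 0.64, -0.14] rot [-0.0003, 0.0003, -0.0019] dist cm 10.6
t: 7.75
position: [0.5395, 0.1345, 0.2823]
orientation: [[-0.96, 0.28, 0.002], [0.28, 0.96, -0.001], [-0.002, -0.0, -1.0]]
wrist_force: [0.5, 0.3, -3.3]
width: 0.116
t 7.75 p [0.5395 0.1345 0.2823] yaw 73.75 tilt 0.13 F [ 0.55  0.34 -3.29] M [-0.11 -0.05  0.  ] w 0.116 q [-12.  15.  -6. 100.   2.  66.  55.]
stand s -0.1584 v 0.0003 z 0.2823
slide [-6.24, -0.01, -0.05] rot [-0.0002, 0.0023, -0.0026] dist cm 6.2
```

Now in line with the bar, with the bail over the tip. I'm continuing back and then down.

```bash
python3 -m crank '[{"rot":[0,0,0],"slide":[-1.2,0,0],"hand":0.5},{"rot":[0,0,0],"slide":[-2.8,0,0],"hand":0.5},{"rot":[0,0,0],"slide":[-4.4,0,0],"hand":0.5},{"rot":[0,0,0],"slide":[-5.6,0,0],"hand":0.5},{"rot":[0,0,0],"slide":[-6.2,0,0],"hand":0.5},{"rot":[0,0,0],"slide":[-6.2,0,0],"hand":0.5},{"rot":[0,0,0],"slide":[-6.2,0,0],"hand":0.5}]'
python3 -c "
from h import *
st();sv();p,d=camera('side');cv2.imwrite('pics/s5.png',p[90:250,230:430].repeat(3,0).repeat(3,1))
for r in spot_point('side','large_bail'): print(round(r['score'],2),cw('side',r['point']).round(4),((cw('side',r['point'])[:2]-C0)@np.stack([U,V],1)).round(4))
p,d=camera('wrist');cv2.imwrite('pics/w5.png',p);st();sv();go(*S(-.096),.266,73.9)"
```

```text
t: 8.45
position: [0.5954, 0.1196, 0.2822]
orientation: [[-0.961, 0.277, -0.001], [0.277, 0.961, 0.0], [0.001, -0.0, -1.0]]
wrist_force: [-0.6, -0.6, -3.4]
width: 0.115
t 8.45 p [0.5954 0.1196 0.2822] yaw 73.93 tilt 0.06 F [-0.55 -0.58 -3.41] M [-0.04 -0.01 -0.03] w 0.115 q [-10.  20.  -5.  92.   2.  68.  59.]
stand s -0.1005 v 0.0014 z 0.2822
0.93 [0.5955 0.123  0.2637] [-0.0154  0.0047]
0.65 [ 0.2218 -0.2739  0.1676] [-0.2643 -0.4802]
0.58 [ 0.348  -0.4326  0.1642] [-0.0991 -0.5977]
0.24 [0.6513 0.4157 0.0026] [-0.043   0.3014]
t 8.6 p [0.5954 0.1197 0.2825] yaw 73.96 tilt 0.03 F [-0.06 -0.32 -2.99] M [ 0.01 -0.02  0.08] w 0.115 q [-10.  20.  -5.  93.   2.  68.  59.]
stand s -0.1006 v 0.0015 z 0.2825
slide [-0.46, -0.15, 1.65] rot [0.0001, -0.0004, 0.001] dist cm 1.7
```

View pics/s5.png

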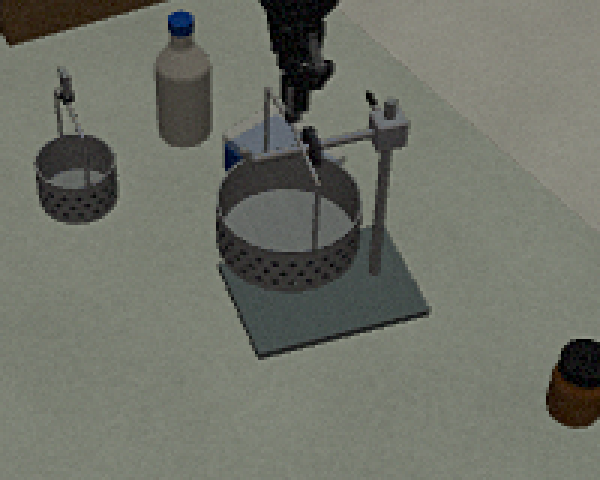

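View pics/w5.png

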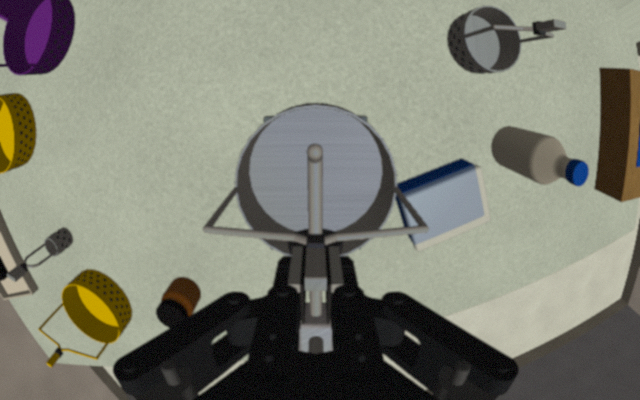

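The bar at px (315,150–230) runs centrally through the bail. I'm lowering in stages.

```bash
python3 -m crank '[{"rot":[0,0,0],"slide":[-0.1,-0.1,0.6],"hand":0.5},{"rot":[0,0,0],"slide":[-0.1,-0.1,1.4],"hand":0.5},{"rot":[0,0,0],"slide":[-0.1,-0.1,2.0],"hand":0.5},{"rot":[0,0,0],"slide":[-0.1,-0.1,2.2],"hand":0.5},{"rot":[0,0,0],"slide":[-0.1,-0.1,2.2],"hand":0.5}]'
python3 -m crank '[{"rot":[0,0,0],"slide":[0,0,0.2],"hand":0.5},{"rot":[0,0,0],"slide":[0,0,0.2],"hand":0.5}]'
python3 -m crank '[{"rot":[0,0,0],"slide":[0,0,0.2],"hand":0.5},{"rot":[0,0,0],"slide":[0,0,0.2],"hand":0.5}]';python3 -c "
from h import *
st();sv()"
```

```text
t: 9.1
position: [0.5962, 0.118, 0.2597]
orientation: [[-0.961, 0.277, -0.001], [0.277, 0.961, -0.0], [0.001, -0.001, -1.0]]
wrist_force: [-0.4, 0.6, -3.3]
width: 0.116
t: 9.3
position: [0.5967, 0.1181, 0.2584]
orientation: [[-0.961, 0.277, 0.0], [0.277, 0.961, 0.0], [-0.0, 0.0, -1.0]]
wrist_force: [-0.2, 0.8, -3.6]
width: 0.118
t: 9.5
position: [0.5966, 0.118, 0.2563]
orientation: [[-0.961, 0.277, -0.0], [0.277, 0.961, -0.0], [0.0, -0.0, -1.0]]
wrist_force: [-0.6, 0.5, -4.2]
width: 0.118
t 9.5 p [0.5966 0.118  0.2563] yaw 73.92 tilt 0.01 F [-0.63  0.47 -4.24] M [ 0.02  0.05 -0.01] w 0.118 q [-10.  21.  -5.  94.   2.  65.  59.]
stand s -0.0990 v 0.0002 z 0.2563
```

```bash
for i in 1; do :; done
python3 -m crank '[{"rot":[0,0,0],"slide":[0,0,0.15],"hand":0.5},{"rot":[0,0,0],"slide":[0,0,0.15],"hand":0.5}]'|grep -E "posi|force"
python3 -m crank '[{"rot":[0,0,0],"slide":[0,0,0.1],"hand":0.5},{"rot":[0,0,0],"slide":[0,0,0.1],"hand":0.5}]'|grep -E "posi|force"
python3 -m crank '[{"rot":[0,0,0],"slide":[0,0,0.1],"hand":0.5},{"rot":[0,0,0],"slide":[0,0,0.1],"hand":0.5}]'|grep -E "posi|force"
```

```text
position: [0.5965, 0.118, 0.2548]
wrist_force: [-0.6, 0.0, -2.8]
position: [0.5966, 0.118, 0.2538]
wrist_force: [-0.7, -0.8, -3.3]
position: [0.5966, 0.118, 0.2528]
wrist_force: [0.0, 0.3, -3.3]
```

```bash

python3 -m crank '[{"rot":[0,0,0],"slide":[0,0,0.1],"hand":0.5},{"rot":[0,0,0],"slide":[0,0,0.1],"hand":0.5}]'|grep -E "posi|force"
python3 -m crank '[{"rot":[0,0,0],"slide":[0,0,0.1],"hand":0.5},{"rot":[0,0,0],"slide":[0,0,0.1],"hand":0.5}]'|grep -E "posi|force"
```

```text
position: [0.5967, 0.118, 0.2519]
wrist_force: [0.5, 0.7, -3.5]
position: [0.597, 0.1183, 0.2514]
wrist_force: [0.8, 0.8, -1.1]
```

```bash

python3 -m crank '[{"rot":[0,0,0],"slide":[-0.2,0,0],"hand":0.5},{"rot":[0,0,0],"slide":[-0.4,0,0],"hand":0.5},{"rot":[0,0,0],"slide":[-0.5,0,0],"hand":0.5},{"rot":[0,0,0],"slide":[-0.5,0,0],"hand":0.5}]'|grep -E "posi|force"
python3 -m crank '[{"rot":[0,0,0],"slide":[-0.1,0,0],"hand":0.5},{"rot":[0,0,0],"slide":[-0.1,0,0],"hand":0.5}]'|grep -E "posi|force";python3 -c "
from h import *
st();sv();p,d=camera('wrist');cv2.imwrite('pics/w6.png',p[100:380,180:450].repeat(2,0).repeat(2,1))"
```

```text
position: [0.6015, 0.1174, 0.251]
wrist_force: [-1.9, 2.6, 0.1]
position: [0.6024, 0.117, 0.251]
wrist_force: [-2.3, 4.0, 0.3]
t 11.1 p [0.6024 0.117  0.251 ] yaw 73.94 tilt 0.04 F [-2.32  3.99  0.34] M [0.92 0.44 0.01] w 0.112 q [-10.  22.  -5.  94.   2.  64.  59.]
stand s -0.0931 v 0.0009 z 0.2510
```

View pics/w6.png

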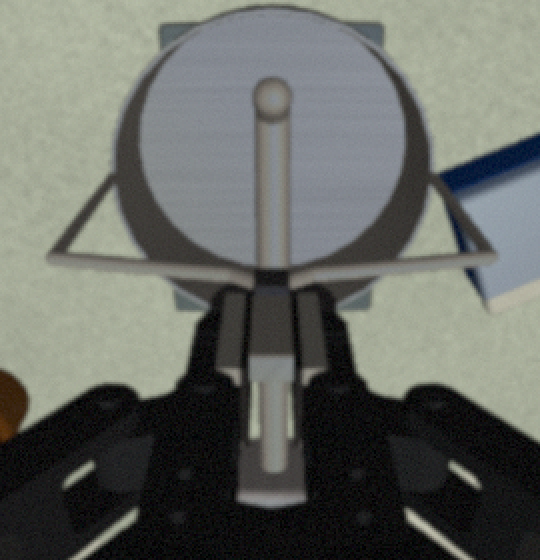

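```bash

python3 -m crank '[{"rot":[0,0,0],"slide":[-0.1,0.05,0],"hand":0.5},{"rot":[0,0,0],"slide":[-0.1,0.05,0],"hand":0.5}]'|grep -E "posi|force"
python3 -m crank '[{"rot":[0,0,0],"slide":[-0.1,0,0],"hand":0.5},{"rot":[0,0,0],"slide":[-0.1,0,0],"hand":0.5}]'|grep -E "posi|force"
```

```text
position: [0.6037, 0.1167, 0.251]
wrist_force: [-1.5, 3.6, 0.3]
position: [0.6046, 0.1164, 0.251]
wrist_force: [-1.6, 3.6, 0.7]
```

```bash

python3 -m crank '[{"rot":[0,0,0],"slide":[-0.1,0,0],"hand":0.5},{"rot":[0,0,0],"slide":[-0.1,0,0],"hand":0.5}]'|grep -E "posi|force"
python3 -m crank '[{"rot":[0,0,0],"slide":[-0.1,0,0],"hand":0.5},{"rot":[0,0,0],"slide":[-0.1,0,0],"hand":0.5}]'|grep -E "posi|force"; python3 -c "
from h import *
st();sv()"
```

```text
position: [0.605, 0.1162, 0.251]
wrist_force: [-2.9, 3.8, 2.0]
position: [0.6051, 0.1163, 0.251]
wrist_force: [-6.7, 3.5, 3.3]
t 11.95 p [0.6051 0.1163 0.251 ] yaw 73.94 tilt 0.16 F [-6.66  3.53  3.25] M [ 0.97  1.47 -0.03] w 0.119 q [-10.  22.  -5.  93.   2.  65.  59.]
stand s -0.0903 v 0.0009 z 0.2510
```

```bash

python3 -m crank '[{"rot":[0,0,0],"slide":[0.1,0.05,0],"hand":0.5},{"rot":[0,0,0],"slide":[0.1,0.1,0],"hand":0.5}]'|grep -E "posi|force"
python3 -m crank '[{"rot":[0,0,0],"slide":[0,0,0],"hand":2},{"rot":[0,0,0],"slide":[0,0,0],"hand":2.5},{"rot":[0,0,0],"slide":[0,0,0],"hand":3}]' 20; python3 -c "
from h import *
st();sv();p,d=camera('wrist');cv2.imwrite('pics/w7.png',p[100:380,180:450].repeat(2,0).repeat(2,1))"
```

```text
position: [0.605, 0.1163, 0.251]
wrist_force: [-5.7, 1.7, 3.1]
t: 12.45
position: [0.6066, 0.1158, 0.2511]
orientation: [[-0.961, 0.278, 0.001], [0.278, 0.961, -0.001], [-0.002, -0.0, -1.0]]
wrist_force: [-0.4, 0.9, -0.5]
width: 0.351
t 12.45 p [0.6066 0.1158 0.2511] yaw 73.85 tilt 0.09 F [-0.39  0.95 -0.47] M [0.01 0.02 0.01] w 0.351 q [-10.  22.  -4.  93.   2.  64.  59.]
stand s -0.0888 v 0.0009 z 0.2511
```

View pics/w7.png

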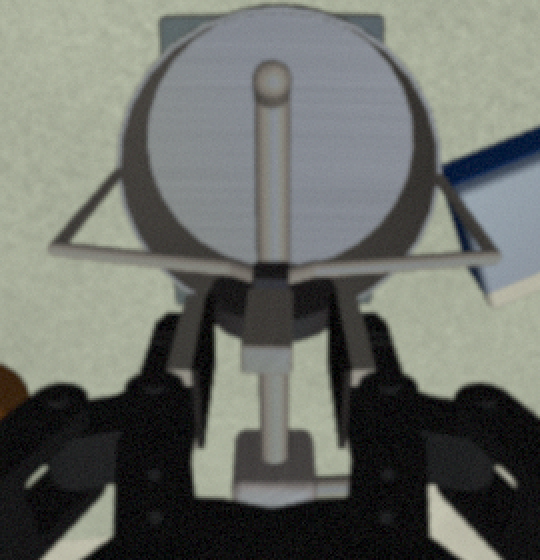

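```bash

python3 -m crank '[{"rot":[0,0,0],"slide":[0,0,-1],"hand":3},{"rot":[0,0,0],"slide":[0,0,-3],"hand":3},{"rot":[0,0,0],"slide":[0,0,-6],"hand":3.5},{"rot":[0,0,0],"slide":[0,0,-8],"hand":6},{"rot":[0,0,0],"slide":[0,0,-8],"hand":8.5},{"rot":[0,0,0],"slide":[0,0,-8],"hand":8.5}]'|grep -E "posi|force"; python3 -c "
from h import *
p,d=camera('wrist');cv2.imwrite('pics/w8.png',p)
for r in spot_point('wrist','large_bail')[:2]: q=cw('wrist',r['point']);print(round(r['score'],2),q.round(4),((q[:2]-C0)@np.stack([U,V],1)-[.086,0]).round(4))
st();sv();go(.487,.391,.29,80.3)"
```

```text
position: [0.606, 0.1169, 0.3317]
wrist_force: [0.5, 0.6, -0.1]
0.72 [ 0.2226 -0.2718  0.1703] [-0.3501 -0.478 ]
0.7 [ 0.7412 -0.392   0.1637] [ 0.1814 -0.4496]
t 13.2 p [0.6051 0.1167 0.33  ] yaw 73.91 tilt 0.1 F [-0.51 -1.3   0.17] M [-0.05 -0.01 -0.04] w 0.995 q [-10.  19.  -5.  87.   2.  73.  59.]
stand s -0.0904 v 0.0013 z 0.3300
slide [18.95, 23.08, 4.0] rot [-0.0008, -0.0015, -0.1116] dist cm 30.1
```

View pics/w8.png

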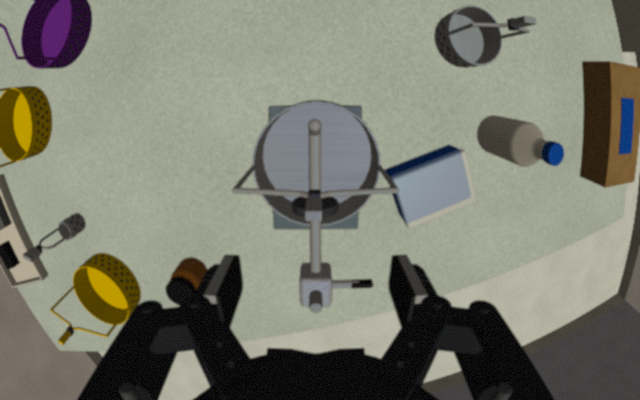

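Large hangs level against the collar, its tab at px (315,210). Next is the medium basket.

```bash

python3 -m crank '[{"rot":[0,0,0],"slide":[3,4,0],"hand":8.5},{"rot":[0,0,0],"slide":[6,8,0],"hand":8.5},{"rot":[0,0,-0.05],"slide":[9,12,1],"hand":8.5},{"rot":[0,0,-0.11],"slide":[12,16,3],"hand":8.5},{"rot":[0,0,-0.11],"slide":[16,20,5],"hand":8.5},{"rot":[0,0,-0.11],"slide":[18.9,23.1,7],"hand":8.5},{"rot":[0,0,-0.11],"slide":[18.9,23.1,8.5],"hand":8.5},{"rot":[0,0,-0.11],"slide":[18.9,23.1,8.5],"hand":8.5}]'|grep -E "posi|force"; python3 -m crank '[{"rot":[0,0,0],"slide":[0,0,0],"hand":8.5}]' >/dev/null; python3 -c "
from h import *
st();s=sense();p,d=camera('wrist');cv2.imwrite('pics/w9.png',p)
for l in('medium_bail','medium'):
  for r in spot_point('wrist',l)[:2]: q=cw('wrist',r['point'],s);print(l,round(r['score'],2),q.round(4))
st();go(.487,.391,.163,80.3)
for x in(-.006,0,.006):print(wproj([x,0,sense()['position'][2]-.187]))"
```

```text
position: [0.4836, 0.3925, 0.2414]
wrist_force: [-0.6, -0.7, -0.5]
t 14.1 p [0.4884 0.3898 0.245 ] yaw 80.18 tilt 0.16 F [-0.4  -1.34  0.2 ] M [-0.08 -0.03 -0.  ] w 0.996 q [-32.  24. -12.  92.   6.  65.  35.]
medium_bail 0.91 [0.4859 0.3907 0.1462]
medium_bail 0.43 [0.5992 0.1178 0.231 ]
medium 0.94 [ 0.4918  0.3904 -0.0021]
t 14.25 p [0.4902 0.3896 0.2471] yaw 80.02 tilt 0.11 F [-0.12  0.72 -0.26] M [-0.02 -0.01 -0.01] w 0.999 q [-32.  24. -12.  92.   6.  65.  35.]
slide [0.36, 0.08, 8.41] rot [0.0005, 0.0019, -0.0049] dist cm 8.4
[316.7 226.9]
[316.7 219.2]
[316.7 211.4]
```

View pics/w9.png

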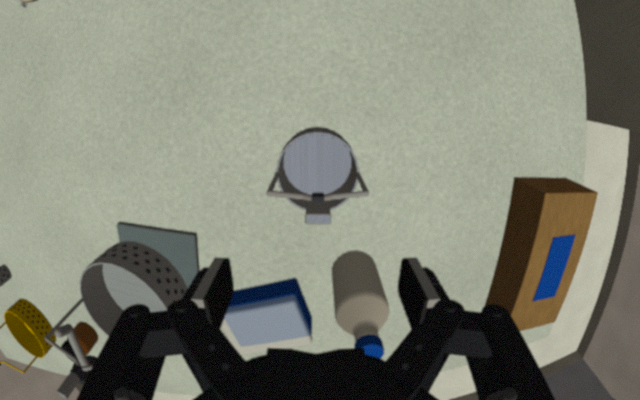

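```bash
python3 -m crank '[{"rot":[0,0,0],"slide":[0.1,0.05,4],"hand":8.5},{"rot":[0,0,0],"slide":[0.1,0.05,7],"hand":6},{"rot":[0,0,0],"slide":[0.15,0.05,8.4],"hand":4},{"rot":[0,0,0],"slide":[0.15,0.05,8.4],"hand":3},{"rot":[0,0,0],"slide":[0.15,0.05,8.4],"hand":3}]' 60|grep -E "posi|force"; python3 -m crank '[{"rot":[0,0,0],"slide":[0,0,0],"hand":3}]' >/dev/null;python3 -c "
from h import *
st();s=sense();p,d=camera('wrist');cv2.imwrite('pics/w10.png',p[150:350,180:450].repeat(2,0).repeat(2,1))
for x in(-.004,0,.004):print(wproj([x,0,sense()['position'][2]-.187]))"
```

```text
position: [0.4879, 0.3921, 0.1634]
wrist_force: [-0.2, 0.1, 0.1]
t 14.85 p [0.4881 0.3928 0.1641] yaw 80.19 tilt 0.2 F [-0.14  0.55 -0.06] M [-0.01  0.01  0.02] w 0.351 q [-32.  29. -12.  96.   7.  55.  33.]
[317.4 294.7]
[317.4 288. ]
[317.4 281. ]
```

View pics/w10.png

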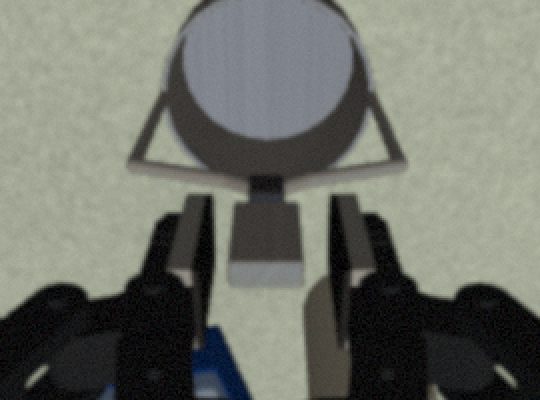

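```bash
python3 -m crank '[{"rot":[0,0,0],"slide":[0,-0.1,0],"hand":1},{"rot":[0,0,0],"slide":[0,-0.1,0],"hand":1},{"rot":[0,0,0],"slide":[0,-0.1,0],"hand":1},{"rot":[0,0,0],"slide":[0,-0.1,0],"hand":1}]' 80|grep -E "posi|force|wid"; python3 -m crank '[{"rot":[0,0,0],"slide":[0,0,-1],"hand":1},{"rot":[0,0,0],"slide":[0,0,-3],"hand":1},{"rot":[0,0,0],"slide":[0,0,-6],"hand":1},{"rot":[0,0,0],"slide":[0,0,-10],"hand":1},{"rot":[0,0,0],"slide":[0,0,-13],"hand":1},{"rot":[0,0,0],"slide":[0,0,-14.2],"hand":1},{"rot":[0,0,0],"slide":[0,0,-14.2],"hand":1},{"rot":[0,0,0],"slide":[0,0,-14.2],"hand":1}]'|grep -E "posi|force|wid";python3 -c "
from h import *
st();s=sense();p,d=camera('wrist');cv2.imwrite('pics/w11.png',p[150:350,180:450].repeat(2,0).repeat(2,1))
for l in('medium_bail',):
  for r in spot_point('wrist',l)[:2]: q=cw('wrist',r['point'],s);print(l,round(r['score'],2),q.round(4))
for x in(-.004,0,.004):print(wproj([x,0,-.024]))
st();sv();go(*S(-.20),.304,73.9)"
```

```text
position: [0.4873, 0.3917, 0.1638]
wrist_force: [-0.7, -1.2, 5.7]
width: 0.185
position: [0.4858, 0.3903, 0.3022]
wrist_force: [0.2, 0.2, -3.8]
width: 0.185
t 16.1 p [0.4858 0.3903 0.3022] yaw 80.22 tilt 0.16 F [ 0.2   0.21 -3.8 ] M [-0.02  0.02  0.01] w 0.185 q [-32.  21. -13.  88.   5.  71.  35.]
medium_bail 0.56 [0.4881 0.3877 0.2853]
[317.4 296. ]
[317.4 289.3]
[317.4 282.3]
t 16.2 p [0.4855 0.3901 0.3013] yaw 80.22 tilt 0.26 F [-0.8  -0.8  -2.49] M [ 0.03  0.02 -0.  ] w 0.186 q [-32.  21. -13.  88.   5.  71.  35.]
stand s -0.2811 v 0.2308 z 0.3013
slide [-5.53, -23.83, -0.2] rot [-0.0035, -0.0028, 0.1103] dist cm 24.5
```

View pics/w11.png

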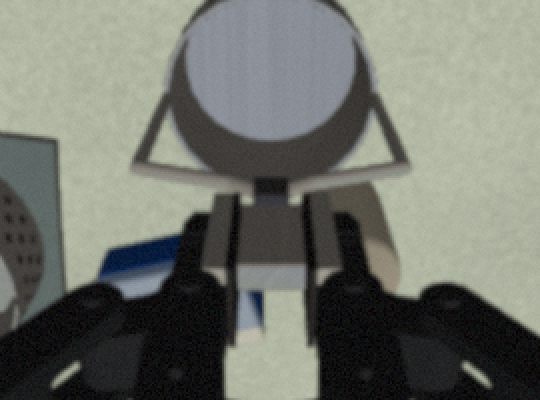

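```bash
python3 -m crank '[{"rot":[0,0,0],"slide":[0,-2,-0.3],"hand":1},{"rot":[0,0,0.04],"slide":[-1,-6,-0.6],"hand":1},{"rot":[0,0,0.08],"slide":[-2.5,-11,-0.6],"hand":1},{"rot":[0,0,0.11],"slide":[-4,-16,-0.6],"hand":1},{"rot":[0,0,0.11],"slide":[-5.2,-20.5,-0.6],"hand":1},{"rot":[0,0,0.11],"slide":[-5.5,-23,-0.6],"hand":1},{"rot":[0,0,0.11],"slide":[-5.5,-23.8,-0.6],"hand":1},{"rot":[0,0,0.11],"slide":[-5.5,-23.8,-0.6],"hand":1}]' 80|grep -E "posi|force|wid"; python3 -m crank '[{"rot":[0,0,0],"slide":[0,0,0],"hand":1}]' >/dev/null;python3 -c "
from h import *
st();sv();go(*S(-.20),.307,73.9);go(*S(-.111),.307,73.9)"
```

```text
position: [0.4997, 0.1456, 0.3087]
wrist_force: [0.9, 0.5, -2.2]
width: 0.184
t 17.1 p [0.4998 0.1488 0.3092] yaw 74.01 tilt 0.09 F [ 0.6  -0.17 -1.68] M [ 0.06 -0.03  0.  ] w 0.182 q [-14.  10.  -6. 102.   1.  68.  54.]
stand s -0.2005 v 0.0029 z 0.3092
slide [-0.05, -0.29, 0.22] rot [0.0003, -0.0015, 0.002] dist cm 0.4
slide [-8.95, -0.31, 0.21] rot [0.0003, -0.0015, 0.002] dist cm 9.0
```

```bash
python3 -m crank '[{"rot":[0,0,0],"slide":[0,-0.2,0.2],"hand":1},{"rot":[0,0,0],"slide":[-1.2,-0.2,0.2],"hand":1},{"rot":[0,0,0],"slide":[-2.6,-0.2,0.2],"hand":1},{"rot":[0,0,0],"slide":[-4,-0.2,0.2],"hand":1},{"rot":[0,0,0],"slide":[-4.5,-0.2,0.2],"hand":1},{"rot":[0,0,0],"slide":[-4.5,-0.2,0.2],"hand":1},{"rot":[0,0,0],"slide":[-4.5,-0.2,0.2],"hand":1}]' |grep -E "posi|force|wid"; python3 -c "
from h import *
p,d=camera('side');cv2.imwrite('pics/s12.png',p[90:250,230:430].repeat(3,0).repeat(3,1))
p,d=camera('wrist');cv2.imwrite('pics/w12.png',p)
st();sv();go(*S(-.111),.306,73.9)"
```

```text
position: [0.5428, 0.1328, 0.3076]
wrist_force: [0.1, -0.4, -3.1]
width: 0.185
t 17.9 p [0.5426 0.1331 0.3079] yaw 73.94 tilt 0.03 F [-0.34  0.75 -3.88] M [-0.02  0.03  0.01] w 0.19 q [-13.  14.  -4.  97.   1.  69.  56.]
stand s -0.1551 v -0.0003 z 0.3079
slide [-4.41, 0.03, 0.19] rot [-0.0, -0.0005, 0.0007] dist cm 4.4
```

View pics/s12.png

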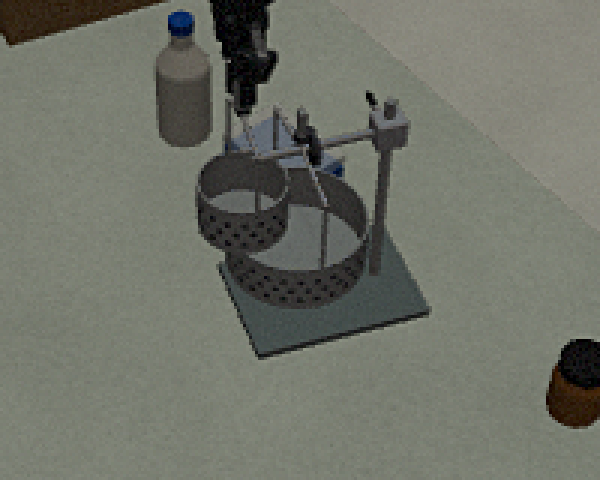

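View pics/w12.png

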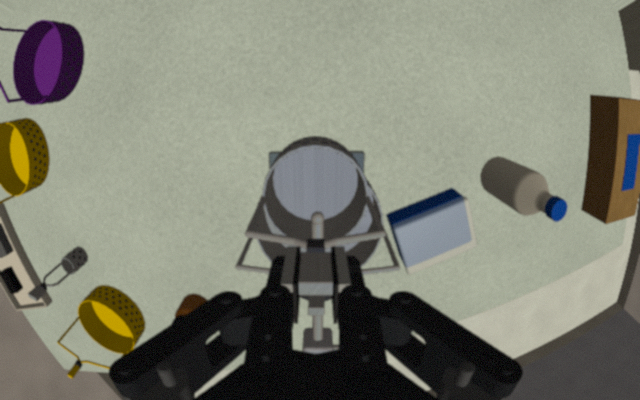

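```bash
python3 -m crank '[{"rot":[0,0,0],"slide":[-1.2,0,0],"hand":1},{"rot":[0,0,0],"slide":[-2.6,0,0],"hand":1},{"rot":[0,0,0],"slide":[-3.8,0,0],"hand":1},{"rot":[0,0,0],"slide":[-4.3,0,0],"hand":1},{"rot":[0,0,0],"slide":[-4.3,0,0],"hand":1},{"rot":[0,0,0],"slide":[-4.3,0,0],"hand":1}]' |grep -E "posi|force|wid"; python3 -m crank '[{"rot":[0,0,0],"slide":[0,0,0],"hand":1}]' >/dev/null;python3 -c "
from h import *
st();sv();go(*S(-.112),.26,73.9)"
```

```text
position: [0.5841, 0.1209, 0.3076]
wrist_force: [-0.2, 0.1, -2.9]
width: 0.188
t 18.6 p [0.5839 0.1212 0.3078] yaw 73.94 tilt 0.04 F [ 0.13  0.08 -2.56] M [-0.03  0.05 -0.02] w 0.185 q [-11.  18.  -4.  92.   1.  70.  59.]
stand s -0.1121 v -0.0003 z 0.3078
slide [-0.01, 0.03, 4.78] rot [-0.0, -0.0006, 0.0007] dist cm 4.8
```

```bash
python3 -m crank '[{"rot":[0,0,0],"slide":[0,0,0.6],"hand":1},{"rot":[0,0,0],"slide":[0,0,1.6],"hand":1},{"rot":[0,0,0],"slide":[0,0,2.8],"hand":1},{"rot":[0,0,0],"slide":[0,0,4],"hand":1},{"rot":[0,0,0],"slide":[0,0,4.6],"hand":1},{"rot":[0,0,0],"slide":[0,0,4.8],"hand":1},{"rot":[0,0,0],"slide":[0,0,4.8],"hand":1},{"rot":[0,0,0],"slide":[0,0,4.8],"hand":1}]' |grep -E "posi|force|wid"; python3 -c "
from h import *
st();sv();p,d=camera('side');cv2.imwrite('pics/s13.png',p[90:250,230:430].repeat(3,0).repeat(3,1))
p,d=camera('wrist');cv2.imwrite('pics/w13.png',p[100:380,180:450].repeat(2,0).repeat(2,1));st();sv()"
```

```text
position: [0.5847, 0.121, 0.2604]
wrist_force: [1.1, -0.0, -3.2]
width: 0.181
t 19.4 p [0.5847 0.121  0.2604] yaw 73.91 tilt 0.05 F [ 1.09 -0.04 -3.15] M [-0.   -0.06  0.04] w 0.181 q [-11.  20.  -4.  96.   1.  65.  59.]
stand s -0.1112 v -0.0002 z 0.2604
t 19.5 p [0.5847 0.121  0.2606] yaw 73.91 tilt 0.07 F [ 0.24  0.13 -2.64] M [ 0.01 -0.01  0.01] w 0.187 q [-11.  20.  -4.  96.   1.  65.  59.]
stand s -0.1112 v -0.0002 z 0.2606
```

View pics/s13.png

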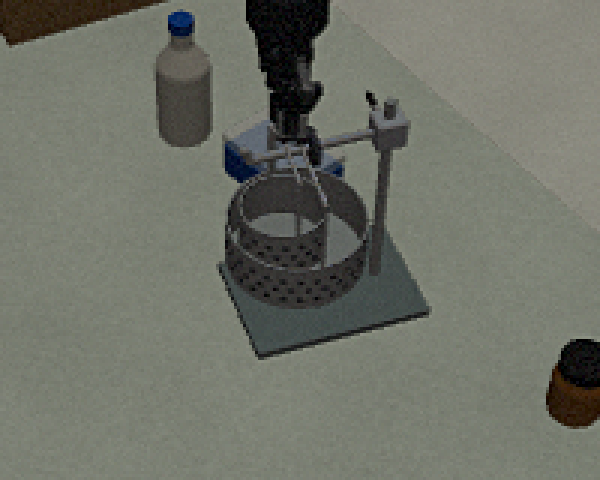

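View pics/w13.png

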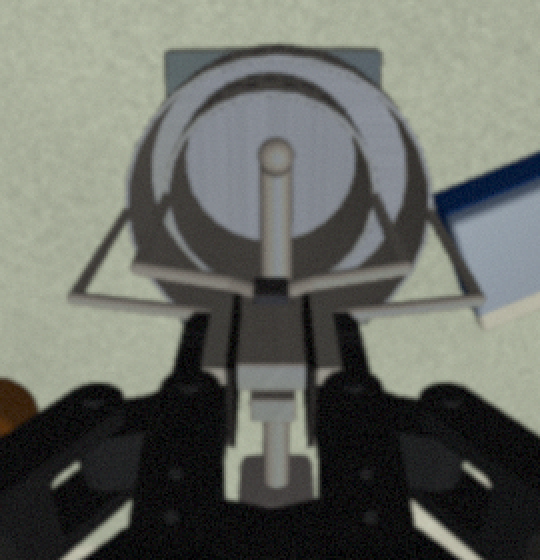

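```bash
python3 -m crank '[{"rot":[0,0,0],"slide":[0,0.1,0.3],"hand":1},{"rot":[0,0,0],"slide":[0,0.1,0.5],"hand":1},{"rot":[0,0,0],"slide":[0,0.1,0.5],"hand":1}]' |grep -E "posi|force"
python3 -m crank '[{"rot":[0,0,0],"slide":[0,0,0.15],"hand":1},{"rot":[0,0,0],"slide":[0,0,0.15],"hand":1}]' |grep -E "posi|force"
python3 -m crank '[{"rot":[0,0,0],"slide":[0,0,0.1],"hand":1},{"rot":[0,0,0],"slide":[0,0,0.1],"hand":1}]' |grep -E "posi|force"
python3 -m crank '[{"rot":[0,0,0],"slide":[0,0,0.1],"hand":1},{"rot":[0,0,0],"slide":[0,0,0.1],"hand":1}]' |grep -E "posi|force"
```

```text
position: [0.5843, 0.1218, 0.2546]
wrist_force: [-0.7, 0.2, -2.8]
position: [0.5844, 0.1218, 0.2532]
wrist_force: [-0.3, 0.5, -3.7]
position: [0.5847, 0.1219, 0.2525]
wrist_force: [-0.4, 0.4, -2.6]
position: [0.5849, 0.1221, 0.252]
wrist_force: [-0.5, -0.2, 1.2]
```

```bash
python3 -m crank '[{"rot":[0,0,0],"slide":[-0.1,0,0],"hand":1},{"rot":[0,0,0],"slide":[-0.3,0,0],"hand":1},{"rot":[0,0,0],"slide":[-0.3,0,0],"hand":1}]' |grep -E "posi|force"
python3 -m crank '[{"rot":[0,0,0],"slide":[-0.1,0,0],"hand":1},{"rot":[0,0,0],"slide":[-0.1,0,0],"hand":1}]' |grep -E "posi|force"
python3 -m crank '[{"rot":[0,0,0],"slide":[-0.1,0,0],"hand":1},{"rot":[0,0,0],"slide":[-0.1,0,0],"hand":1}]' |grep -E "posi|force";python3 -c "
from h import *
st();sv()"
```

```text
position: [0.587, 0.1218, 0.2517]
wrist_force: [-3.1, 2.6, 3.1]
position: [0.5877, 0.1216, 0.2516]
wrist_force: [-4.9, 3.4, 4.5]
position: [0.5886, 0.1214, 0.2516]
wrist_force: [-4.9, 2.0, 4.6]
t 21.1 p [0.5886 0.1214 0.2516] yaw 73.97 tilt 0.1 F [-4.95  1.96  4.64] M [ 0.61  1.25 -0.02] w 0.192 q [-11.  21.  -4.  95.   1.  64.  59.]
stand s -0.1076 v 0.0012 z 0.2516
```

```bash
python3 -m crank '[{"rot":[0,0,0],"slide":[-0.1,0,-0.05],"hand":1},{"rot":[0,0,0],"slide":[-0.1,0,-0.05],"hand":1}]' |grep -E "posi|force"
python3 -m crank '[{"rot":[0,0,0],"slide":[-0.1,0,0],"hand":1},{"rot":[0,0,0],"slide":[-0.1,0,0],"hand":1}]' |grep -E "posi|force";python3 -c "
from h import *
st();sv();p,d=camera('wrist');cv2.imwrite('pics/w14.png',p[200:340,240:390].repeat(4,0).repeat(4,1))"
```

```text
position: [0.5888, 0.1213, 0.2516]
wrist_force: [-6.2, 2.1, 4.4]
position: [0.589, 0.1213, 0.2516]
wrist_force: [-8.1, 3.0, 5.8]
t 21.5 p [0.589  0.1213 0.2516] yaw 74.0 tilt 0.28 F [-8.12  3.05  5.81] M [ 0.76  2.08 -0.03] w 0.186 q [-11.  21.  -4.  95.   1.  64.  59.]
stand s -0.1072 v 0.0013 z 0.2516
```

View pics/w14.png

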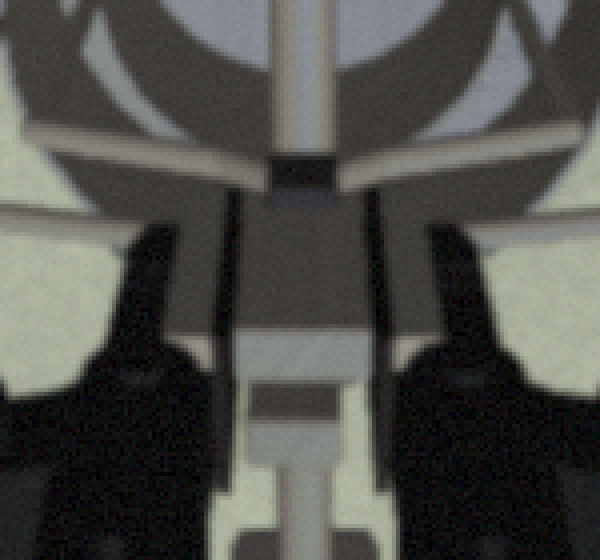

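```bash
python3 -m crank '[{"rot":[0,0,0],"slide":[0.1,0.05,-0.05],"hand":1},{"rot":[0,0,0],"slide":[0.15,0.1,-0.05],"hand":1},{"rot":[0,0,0],"slide":[0.15,0.1,-0.05],"hand":1}]'|grep -E "posi|force"
python3 -m crank '[{"rot":[0,0,0],"slide":[0,0,0],"hand":2.5},{"rot":[0,0,0],"slide":[0,0,0],"hand":3},{"rot":[0,0,0],"slide":[0,0,0],"hand":3.5}]' 20|grep -E "posi|force|wid"; python3 -c "
from h import *
p,d=camera('wrist');cv2.imwrite('pics/w15.png',p[100:380,180:450].repeat(2,0).repeat(2,1));st();sv()"
```

```text
position: [0.5888, 0.1215, 0.2517]
wrist_force: [-6.0, 2.2, -0.2]
position: [0.5911, 0.1206, 0.2528]
wrist_force: [-0.8, 0.8, -1.8]
width: 0.409
t 22.2 p [0.5909 0.1207 0.2527] yaw 73.87 tilt 0.08 F [-0.47  0.09  0.6 ] M [0.06 0.02 0.07] w 0.404 q [-11.  21.  -4.  95.   1.  64.  59.]
stand s -0.1052 v 0.0013 z 0.2527
```

View pics/w15.png

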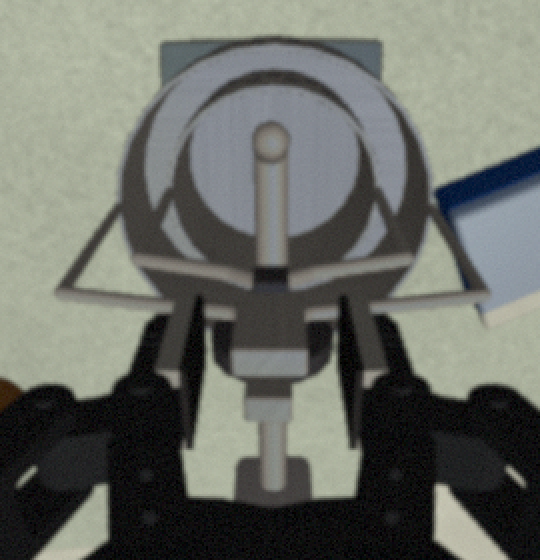

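```bash

python3 -m crank '[{"rot":[0,0,0],"slide":[0,0,-1],"hand":3.5},{"rot":[0,0,0],"slide":[0,0,-3],"hand":3.5},{"rot":[0,0,0],"slide":[0,0,-6],"hand":3.5},{"rot":[0,0,0],"slide":[0,0,-8],"hand":6},{"rot":[0,0,0],"slide":[0,0,-8],"hand":8.5},{"rot":[0,0,0],"slide":[0,0,-8],"hand":8.5}]'|grep -E "posi|force"; python3 -c "
from h import *
p,d=camera('wrist');cv2.imwrite('pics/w16.png',p[100:380,180:450].repeat(2,0).repeat(2,1))
p,d=camera('side');cv2.imwrite('pics/s16.png',p[90:250,230:430].repeat(3,0).repeat(3,1))
for l in('large_bail','medium_bail','large','medium'):
  for r in spot_point('side',l):
    q=cw('side',r['point'])
    if q[0]>.55 and abs(q[1]-.11)<.05: print(l,round(r['score'],2),q.round(4),((q[:2]-C0)@np.stack([U,V],1)-[.086,0]).round(4))
st();sv();go(.593,-.396,.30,58.5)"
```

```text
position: [0.5905, 0.1212, 0.3332]
wrist_force: [-0.6, 0.1, -1.1]
large_bail 0.64 [0.6062 0.1207 0.2304] [-0.0905  0.0054]
medium_bail 0.77 [0.586  0.1239 0.23  ] [-0.1108  0.003 ]
large 0.88 [0.6015 0.1155 0.0662] [-0.0936 -0.0008]
large 0.52 [6.080e-01 1.201e-01 6.000e-04] [-0.0886  0.0054]
medium 0.66 [0.5866 0.1223 0.0901] [-0.1098  0.0015]
medium 0.31 [6.109e-01 1.178e-01 2.000e-04] [-0.0852  0.004 ]
t 23.1 p [0.5897 0.1211 0.3314] yaw 73.91 tilt 0.1 F [ 0.36  0.59 -0.31] M [-0.    0.03  0.01] w 0.995 q [-11.  18.  -4.  89.   1.  73.  59.]
stand s -0.1064 v 0.0013 z 0.3314
slide [-14.65, -49.59, 3.16] rot [-0.0011, -0.0015, 0.269] dist cm 51.8
```

View pics/w16.png

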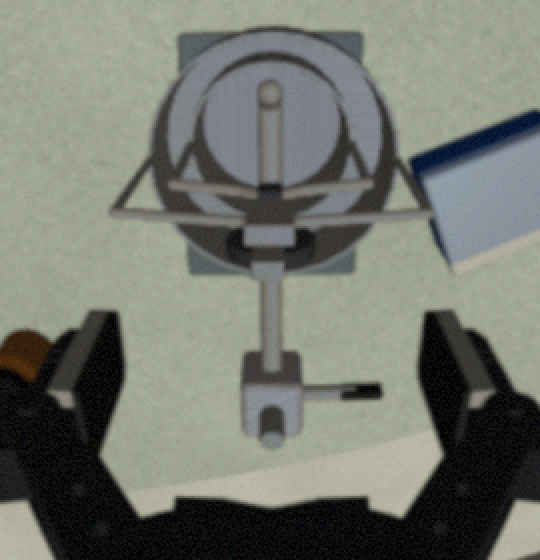

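View pics/s16.png

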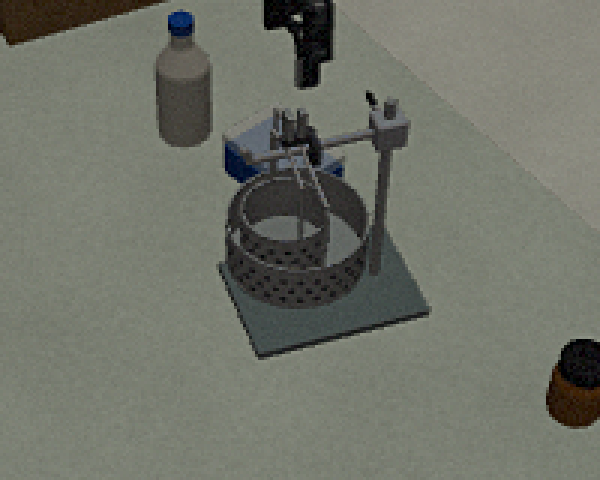

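```bash

python3 -m crank '[{"rot":[0,0,0],"slide":[-0.8,-3,0],"hand":8.5},{"rot":[0,0,0],"slide":[-2,-8,0],"hand":8.5},{"rot":[0,0,0],"slide":[-3.3,-13,0],"hand":8.5},{"rot":[0,0,0.05],"slide":[-5,-18,0],"hand":8.5},{"rot":[0,0,0.1],"slide":[-6.5,-23,0],"hand":8.5},{"rot":[0,0,0.15],"slide":[-8.2,-27.8,0],"hand":8.5},{"rot":[0,0,0.2],"slide":[-9.6,-32.5,0],"hand":8.5},{"rot":[0,0,0.269],"slide":[-11,-37,0],"hand":8.5}]'|grep -E "posi|force"; python3 -c "
from h import *
st();go(.593,-.396,.23,58.5)"
```

```text
position: [0.5929, -0.2615, 0.3321]
wrist_force: [0.5, 0.1, 0.7]
t 23.9 p [ 0.5929 -0.2615  0.3321] yaw 58.38 tilt 0.03 F [0.52 0.09 0.75] M [ 0.   -0.07 -0.02] w 0.997 q [15. 23.  9. 83. -4. 75. 83.]
slide [-7.07, -11.45, 10.2] rot [-0.0001, -0.0005, -0.002] dist cm 16.9
```

```bash

python3 -m crank '[{"rot":[0,0,0],"slide":[-2,-3.5,1],"hand":8.5},{"rot":[0,0,0],"slide":[-4.5,-7,4],"hand":8.5},{"rot":[0,0,0],"slide":[-6.5,-10,7],"hand":8.5},{"rot":[0,0,0],"slide":[-7.1,-11.4,9.5],"hand":8.5},{"rot":[0,0,0],"slide":[-7.1,-11.4,10.2],"hand":8.5},{"rot":[0,0,0],"slide":[-7.1,-11.4,10.2],"hand":8.5},{"rot":[0,0,0],"slide":[-7.1,-11.4,10.2],"hand":8.5}]'|grep -E "posi|force"; python3 -c "
from h import *
st();s=sense();p,d=camera('wrist');cv2.imwrite('pics/w17.png',p)
for l in('small_bail','small'):
  for r in spot_point('wrist',l)[:2]: q=cw('wrist',r['point'],s);print(l,round(r['score'],2),q.round(4))
st();go(.593,-.396,.143,58.5)
for x in(-.006,0,.006):print(wproj([x,0,sense()['position'][2]-.167]))"
```

```text
position: [0.5959, -0.3919, 0.2318]
wrist_force: [0.4, -0.3, -0.1]
t 24.6 p [ 0.5959 -0.3919  0.2318] yaw 58.65 tilt 0.12 F [ 0.36 -0.27 -0.15] M [-0.02 -0.07 -0.05] w 0.999 q [24. 33. 11. 79. -6. 68. 94.]
small_bail 0.72 [ 0.5895 -0.401   0.1223]
small_bail 0.21 [ 0.69    0.0887 -0.0022]
small 0.56 [ 0.5923 -0.3941 -0.    ]
t 24.75 p [ 0.596  -0.3926  0.2328] yaw 58.64 tilt 0.19 F [ 0.34 -0.04  0.22] M [-0.05  0.03 -0.01] w 0.999 q [24. 33. 11. 79. -6. 68. 94.]
slide [0.1, -0.45, 8.97] rot [0.0009, 0.0033, 0.0025] dist cm 9.0
[317.1 223.2]
[317.1 215.6]
[317.2 207.9]
```

View pics/w17.png

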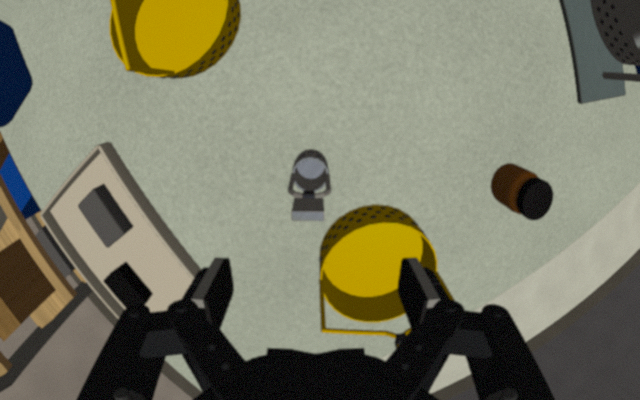

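```bash
python3 -m crank '[{"rot":[0,0,0],"slide":[0,-0.3,4],"hand":8.5},{"rot":[0,0,0],"slide":[0.05,-0.5,7.5],"hand":6.5},{"rot":[0,0,0],"slide":[0.05,-0.5,8.9],"hand":4.5},{"rot":[0,0,0],"slide":[0.05,-0.5,8.9],"hand":4},{"rot":[0,0,0],"slide":[0.05,-0.5,8.9],"hand":4}]' 60|grep -E "posi|force"; python3 -m crank '[{"rot":[0,0,0],"slide":[0,0,0],"hand":4}]' >/dev/null;python3 -c "
from h import *
st();s=sense();p,d=camera('wrist');cv2.imwrite('pics/w18.png',p[150:350,180:450].repeat(2,0).repeat(2,1))
for x in(-.004,0,.004):print(wproj([x,0,sense()['position'][2]-.167]))"
```

```text
position: [0.5924, -0.398, 0.1433]
wrist_force: [0.6, -0.6, 1.4]
t 25.35 p [ 0.5928 -0.3986  0.1442] yaw 58.52 tilt 0.24 F [ 0.    0.37 -0.67] M [ 0.03 -0.03  0.  ] w 0.464 q [25. 38. 10. 84. -7. 59. 95.]
[318.  293.9]
[318.  287.2]
[318.1 280.2]
```

View pics/w18.png

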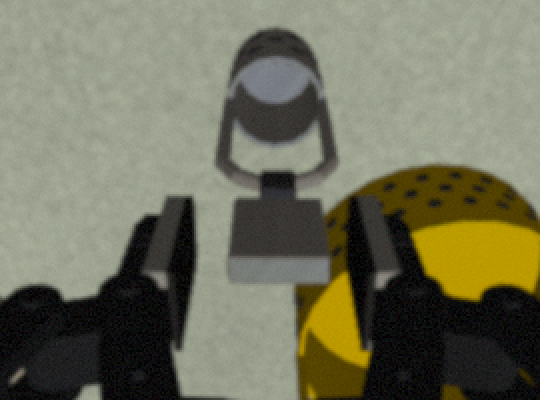

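```bash
python3 -m crank '[{"rot":[0,0,0],"slide":[0,0.15,0],"hand":1.6},{"rot":[0,0,0],"slide":[0,0.15,0],"hand":1.6},{"rot":[0,0,0],"slide":[0,0.15,0],"hand":1.6},{"rot":[0,0,0],"slide":[0,0.15,0],"hand":1.6}]' 80|grep -E "posi|force|wid"; python3 -m crank '[{"rot":[0,0,0],"slide":[0,0,-1],"hand":1.6},{"rot":[0,0,0],"slide":[0,0,-3],"hand":1.6},{"rot":[0,0,0],"slide":[0,0,-6],"hand":1.6},{"rot":[0,0,0],"slide":[0,0,-10],"hand":1.6},{"rot":[0,0,0],"slide":[0,0,-14],"hand":1.6},{"rot":[0,0,0],"slide":[0,0,-15.8],"hand":1.6},{"rot":[0,0,0],"slide":[0,0,-15.8],"hand":1.6}]'|grep -E "posi|force|wid";python3 -c "
from h import *
st();s=sense();p,d=camera('wrist');cv2.imwrite('pics/w19.png',p[150:350,180:450].repeat(2,0).repeat(2,1))
for x in(-.004,0,.004):print(wproj([x,0,-.023]))
st();sv();go(.48,-.05,.3025,73.9);go(*S(-.205),.3025,73.9)"
```

```text
position: [0.5935, -0.397, 0.1435]
wrist_force: [-0.1, 0.4, 5.7]
width: 0.259
position: [0.5932, -0.3978, 0.304]
wrist_force: [1.5, -0.8, -1.0]
width: 0.259
t 26.5 p [ 0.5932 -0.3978  0.304 ] yaw 58.48 tilt 0.39 F [ 1.51 -0.78 -1.05] M [-0.02 -0.01  0.01] w 0.259 q [25. 31. 11. 75. -6. 75. 94.]
[318. 294.]
[318.  287.3]
[318.1 280.3]
t 26.55 p [ 0.5922 -0.397   0.301 ] yaw 58.49 tilt 0.14 F [-0.11 -0.64 -1.85] M [0.01 0.01 0.01] w 0.258 q [25. 31. 11. 75. -6. 75. 94.]
stand s 0.0396 v -0.4957 z 0.3010
slide [27.7, 23.72, -0.22] rot [-0.0004, 0.0025, -0.2689] dist cm 36.5
slide [36.75, 41.3, -0.25] rot [-0.0004, 0.0025, -0.2689] dist cm 55.3
```

View pics/w19.png

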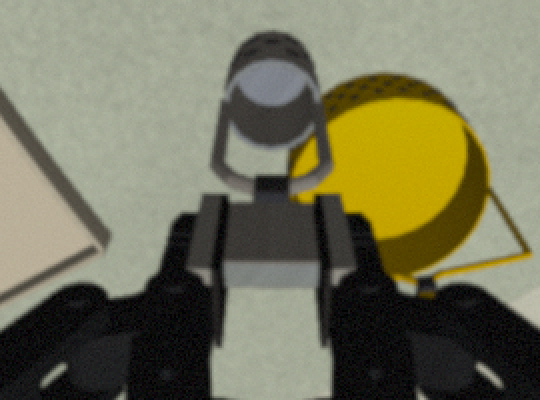

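```bash
python3 -m crank '[{"rot":[0,0,0],"slide":[1.5,1.5,0],"hand":1.6},{"rot":[0,0,0],"slide":[4.5,4,-0.2],"hand":1.6},{"rot":[0,0,-0.05],"slide":[8,7,-0.2],"hand":1.6},{"rot":[0,0,-0.1],"slide":[11.8,10.2,-0.2],"hand":1.6},{"rot":[0,0,-0.15],"slide":[15.6,13.4,-0.2],"hand":1.6},{"rot":[0,0,-0.2],"slide":[19.4,16.6,-0.2],"hand":1.6},{"rot":[0,0,-0.269],"slide":[23,20,-0.2],"hand":1.6},{"rot":[0,0,-0.269],"slide":[26,23.5,-0.2],"hand":1.6}]' 80|grep -E "posi|force|wid"; python3 -c "
from h import *
st();sv();go(*S(-.205),.3025,73.9)"
```

```text
position: [0.4901, -0.0583, 0.2992]
wrist_force: [1.4, 0.4, -0.7]
width: 0.256
t 27.35 p [ 0.4901 -0.0583  0.2992] yaw 74.04 tilt 0.26 F [ 1.37  0.36 -0.67] M [ 0.03 -0.15 -0.  ] w 0.256 q [  3.   7.   1. 107.  -0.  66.  78.]
stand s -0.1524 v -0.1987 z 0.2992
slide [5.21, 19.88, -0.32] rot [-0.0009, -0.0044, 0.0024] dist cm 20.6
```

```bash
python3 -m crank '[{"rot":[0,0,0],"slide":[2.5,4,-0.3],"hand":1.6},{"rot":[0,0,0],"slide":[4.5,8,-0.3],"hand":1.6},{"rot":[0,0,0],"slide":[5.2,12,-0.3],"hand":1.6},{"rot":[0,0,0],"slide":[5.2,16,-0.3],"hand":1.6},{"rot":[0,0,0],"slide":[5.2,19,-0.3],"hand":1.6},{"rot":[0,0,0],"slide":[5.2,20,-0.3],"hand":1.6},{"rot":[0,0,0],"slide":[5.2,20,-0.3],"hand":1.6},{"rot":[0,0,0],"slide":[5.2,20,-0.3],"hand":1.6}]' 80|grep -E "posi|force|wid"; python3 -m crank '[{"rot":[0,0,0],"slide":[0,0,0],"hand":1.6}]' >/dev/null; python3 -c "
from h import *
st();sv();go(*S(-.205,.001),.3025,73.9);go(*S(-.16,.001),.3025,73.9)"
```

```text
position: [0.4977, 0.1444, 0.3031]
wrist_force: [-0.6, -0.1, -1.6]
width: 0.258
t 28.25 p [0.4981 0.144  0.3038] yaw 73.76 tilt 0.1 F [ 0.85  0.11 -0.2 ] M [-0.07 -0.02 -0.03] w 0.258 q [-11.  10.  -9. 103.   2.  67.  53.]
stand s -0.2008 v -0.0021 z 0.3038
slide [0.42, 0.31, 0.13] rot [-0.0015, -0.0009, -0.0024] dist cm 0.5
slide [-4.08, 0.32, 0.13] rot [-0.0015, -0.0009, -0.0024] dist cm 4.1
```

```bash
python3 -m crank '[{"rot":[0,0,0],"slide":[0,0.3,0.1],"hand":1.6},{"rot":[0,0,0],"slide":[-1,0.3,0.1],"hand":1.6},{"rot":[0,0,0],"slide":[-2.4,0.3,0.1],"hand":1.6},{"rot":[0,0,0],"slide":[-3.6,0.3,0.1],"hand":1.6},{"rot":[0,0,0],"slide":[-4.1,0.3,0.1],"hand":1.6},{"rot":[0,0,0],"slide":[-4.1,0.3,0.1],"hand":1.6},{"rot":[0,0,0],"slide":[-4.1,0.3,0.1],"hand":1.6}]' |grep -E "posi|force|wid"; python3 -c "
from h import *
p,d=camera('side');cv2.imwrite('pics/s20.png',p[90:250,230:430].repeat(3,0).repeat(3,1))
p,d=camera('wrist');cv2.imwrite('pics/w20.png',p[100:380,180:450].repeat(2,0).repeat(2,1))
st();sv();go(*S(-.126,.001),.3025,73.9)"
```

```text
position: [0.5386, 0.1378, 0.3031]
wrist_force: [0.2, -0.5, -1.3]
width: 0.252
t 29.05 p [0.5383 0.138  0.3033] yaw 73.94 tilt 0.03 F [ 0.77  0.24 -1.24] M [ 0.01 -0.03 -0.03] w 0.258 q [-10.  14.  -8.  98.   2.  68.  55.]
stand s -0.1605 v 0.0033 z 0.3033
slide [-3.45, -0.23, 0.08] rot [-0.0001, -0.0006, 0.0008] dist cm 3.5
```

View pics/s20.png

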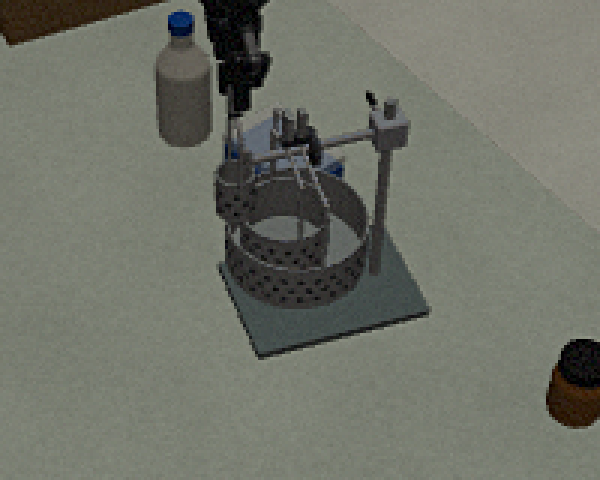

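View pics/w20.png

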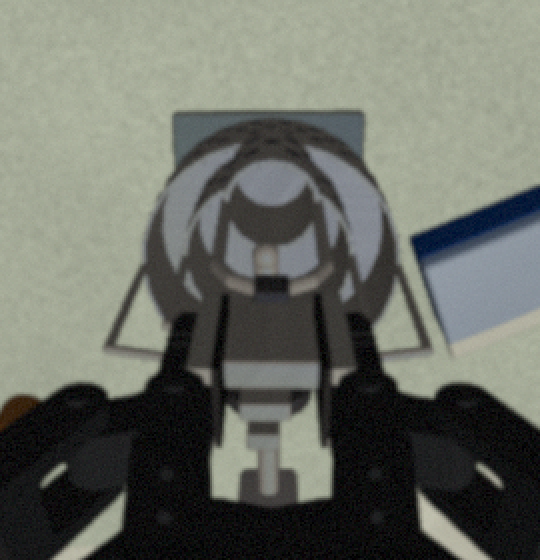

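```bash
python3 -m crank '[{"rot":[0,0,0],"slide":[0,-0.2,0.05],"hand":1.6},{"rot":[0,0,0],"slide":[-0.8,-0.25,0.05],"hand":1.6},{"rot":[0,0,0],"slide":[-1.8,-0.25,0.05],"hand":1.6},{"rot":[0,0,0],"slide":[-2.8,-0.25,0.05],"hand":1.6},{"rot":[0,0,0],"slide":[-3.4,-0.25,0.05],"hand":1.6},{"rot":[0,0,0],"slide":[-3.4,-0.25,0.05],"hand":1.6},{"rot":[0,0,0],"slide":[-3.4,-0.25,0.05],"hand":1.6}]' |grep -E "posi|force|wid"; python3 -m crank '[{"rot":[0,0,0],"slide":[0,0,0],"hand":1.6}]' >/dev/null; python3 -c "
from h import *
p,d=camera('wrist');cv2.imwrite('pics/w21.png',p[100:380,180:450].repeat(2,0).repeat(2,1))
st();sv();go(*S(-.126,.001),.261,73.9)"
```

```text
position: [0.5707, 0.1259, 0.3026]
wrist_force: [-1.4, 0.1, -1.0]
width: 0.259
t 29.9 p [0.5703 0.1262 0.3029] yaw 73.94 tilt 0.02 F [ 0.55 -0.32 -1.41] M [-0.01 -0.04  0.03] w 0.256 q [-9. 17. -8. 94.  2. 69. 57.]
stand s -0.1265 v 0.0008 z 0.3029
slide [-0.05, 0.02, 4.19] rot [0.0, -0.0004, 0.0007] dist cm 4.2
```

View pics/w21.png

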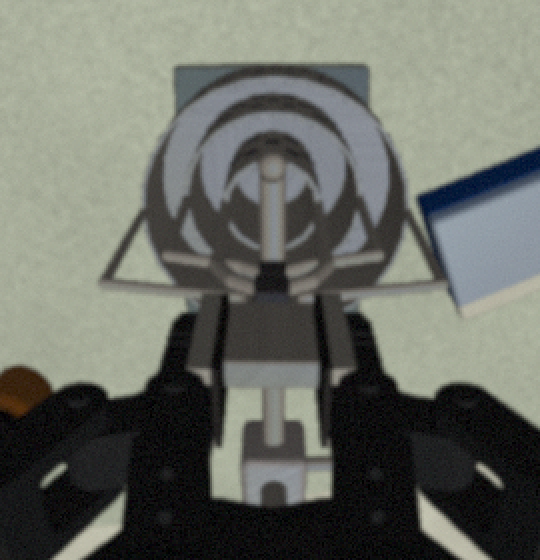

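```bash
python3 -m crank '[{"rot":[0,0,0],"slide":[0,0,0.6],"hand":1.6},{"rot":[0,0,0],"slide":[0,0,1.6],"hand":1.6},{"rot":[0,0,0],"slide":[0,0,2.8],"hand":1.6},{"rot":[0,0,0],"slide":[0,0,3.7],"hand":1.6},{"rot":[0,0,0],"slide":[0,0,4.2],"hand":1.6},{"rot":[0,0,0],"slide":[0,0,4.5],"hand":1.6},{"rot":[0,0,0],"slide":[0,0,4.5],"hand":1.6},{"rot":[0,0,0],"slide":[0,0,4.5],"hand":1.6}]' |grep -E "posi|force|wid"
python3 -m crank '[{"rot":[0,0,0],"slide":[0,0,0.15],"hand":1.6},{"rot":[0,0,0],"slide":[0,0,0.15],"hand":1.6}]' |grep -E "posi|force"
python3 -m crank '[{"rot":[0,0,0],"slide":[0,0,0.15],"hand":1.6},{"rot":[0,0,0],"slide":[0,0,0.15],"hand":1.6}]' |grep -E "posi|force"
python3 -c "
from h import *
st();sv()"
```

```text
position: [0.571, 0.126, 0.2583]
wrist_force: [0.7, 0.1, -0.1]
width: 0.261
position: [0.5708, 0.1259, 0.2566]
wrist_force: [-0.1, -0.4, -1.5]
position: [0.5706, 0.1258, 0.2549]
wrist_force: [0.2, 0.8, -1.8]
t 31.1 p [0.5706 0.1258 0.2549] yaw 73.91 tilt 0.01 F [ 0.16  0.77 -1.81] M [-0.05  0.05  0.01] w 0.256 q [-9. 19. -8. 98.  3. 64. 57.]
stand s -0.1261 v 0.0005 z 0.2549
```

```bash
python3 -m crank '[{"rot":[0,0,0],"slide":[0,0,0.1],"hand":1.6},{"rot":[0,0,0],"slide":[0,0,0.1],"hand":1.6}]' |grep -E "posi|force"
python3 -m crank '[{"rot":[0,0,0],"slide":[0,0,0.1],"hand":1.6},{"rot":[0,0,0],"slide":[0,0,0.1],"hand":1.6}]' |grep -E "posi|force"
```

```text
position: [0.5706, 0.1259, 0.2538]
wrist_force: [-0.4, -0.5, -1.7]
position: [0.5706, 0.1259, 0.2528]
wrist_force: [-0.5, 0.3, -1.7]
```

```bash
python3 -m crank '[{"rot":[0,0,0],"slide":[0,0,0.05],"hand":1.6},{"rot":[0,0,0],"slide":[0,0,0.05],"hand":1.6}]' |grep -E "posi|force"
```

```text
position: [0.5707, 0.1259, 0.2524]
wrist_force: [-0.2, -0.3, -0.6]
```

```bash
python3 -m crank '[{"rot":[0,0,0],"slide":[0,0,0.05],"hand":1.6},{"rot":[0,0,0],"slide":[0,0,0.05],"hand":1.6}]' |grep -E "posi|force"
python3 -m crank '[{"rot":[0,0,0],"slide":[-0.1,0,0],"hand":1.6},{"rot":[0,0,0],"slide":[-0.2,0,0],"hand":1.6},{"rot":[0,0,0],"slide":[-0.2,0,0],"hand":1.6}]' |grep -E "posi|force"
python3 -m crank '[{"rot":[0,0,0],"slide":[-0.1,0,0],"hand":1.6},{"rot":[0,0,0],"slide":[-0.1,0,0],"hand":1.6}]' |grep -E "posi|force"
python3 -m crank '[{"rot":[0,0,0],"slide":[-0.1,0,0],"hand":1.6},{"rot":[0,0,0],"slide":[-0.1,0,0],"hand":1.6}]' |grep -E "posi|force";python3 -c "
from h import *
st();sv()"
```

```text
position: [0.5708, 0.1259, 0.252]
wrist_force: [-0.4, 0.7, 0.1]
position: [0.5728, 0.1253, 0.252]
wrist_force: [0.8, -0.3, 0.3]
position: [0.5737, 0.1251, 0.2519]
wrist_force: [0.2, 1.9, -1.5]
position: [0.5746, 0.1248, 0.252]
wrist_force: [0.6, 0.7, -0.7]
t 32.6 p [0.5746 0.1248 0.252 ] yaw 73.91 tilt 0.01 F [ 0.57  0.74 -0.73] M [ 0.07 -0.01 -0.02] w 0.259 q [-9. 20. -7. 97.  3. 63. 57.]
stand s -0.1219 v 0.0007 z 0.2520
```

```bash
python3 -m crank '[{"rot":[0,0,0],"slide":[-0.1,0,0.02],"hand":1.6},{"rot":[0,0,0],"slide":[-0.1,0,0.02],"hand":1.6}]' |grep -E "posi|force"
python3 -m crank '[{"rot":[0,0,0],"slide":[-0.1,0,0],"hand":1.6},{"rot":[0,0,0],"slide":[-0.1,0,0],"hand":1.6}]' |grep -E "posi|force"
python3 -c "
from h import *
st();sv()"
```

```text
position: [0.5756, 0.1247, 0.2518]
wrist_force: [0.0, 0.8, -0.9]
position: [0.5759, 0.1246, 0.2518]
wrist_force: [-2.4, 1.2, 0.9]
t 33.0 p [0.5759 0.1246 0.2518] yaw 73.93 tilt 0.07 F [-2.36  1.16  0.87] M [0.3  0.64 0.03] w 0.26 q [-9. 20. -7. 97.  3. 63. 57.]
stand s -0.1206 v 0.0008 z 0.2518
```

Small has come up against medium: motion stopped and the force rose to about 2.6 N. I'm relieving the push, then releasing.

```bash
python3 -m crank '[{"rot":[0,0,0],"slide":[0.05,0,0.03],"hand":1.6},{"rot":[0,0,0],"slide":[0.05,0,0.03],"hand":1.6}]'|grep -E "posi|force"
python3 -m crank '[{"rot":[0,0,0],"slide":[0,0,0],"hand":3},{"rot":[0,0,0],"slide":[0,0,0],"hand":3.5},{"rot":[0,0,0],"slide":[0,0,0],"hand":4}]' 20|grep -E "posi|force|wid"; python3 -c "
from h import *
p,d=camera('wrist');cv2.imwrite('pics/w22.png',p[100:380,180:450].repeat(2,0).repeat(2,1));st();sv()"
```

```text
position: [0.5759, 0.1246, 0.2517]
wrist_force: [-1.9, 1.3, 2.7]
position: [0.5764, 0.1239, 0.2515]
wrist_force: [-0.1, 0.8, 0.5]
width: 0.47
t 33.55 p [0.5763 0.124  0.2515] yaw 73.88 tilt 0.03 F [-0.1   0.41  0.52] M [0.03 0.03 0.01] w 0.47 q [-9. 20. -7. 97.  3. 63. 57.]
stand s -0.1201 v 0.0003 z 0.2515
```

View pics/w22.png

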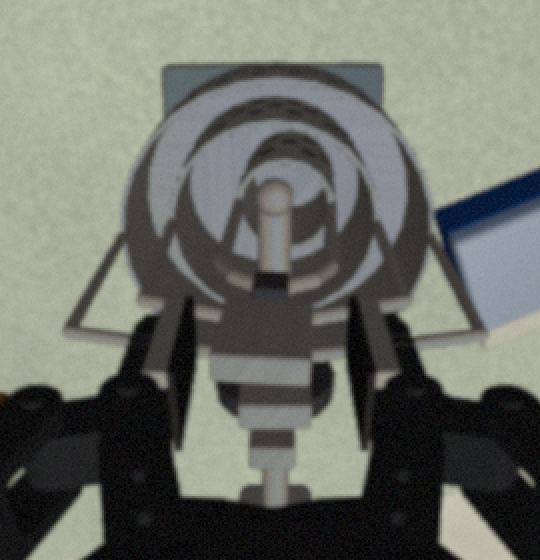

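Released; small leans a little sideways, with its tab at px (262,370) against the bar at 274. I'm retreating and watching it.

```bash

python3 -m crank '[{"rot":[0,0,0],"slide":[0,0,-1],"hand":4.2},{"rot":[0,0,0],"slide":[0,0,-3],"hand":4.2},{"rot":[0,0,0],"slide":[0,0,-6],"hand":4.2},{"rot":[0,0,0],"slide":[0,0,-8],"hand":4.2},{"rot":[0,0,0],"slide":[0,0,-8],"hand":4.2},{"rot":[0,0,0],"slide":[0,0,-8],"hand":4.2}]'|grep -E "posi|force"; python3 -c "
from h import *
p,d=camera('wrist');cv2.imwrite('pics/w23.png',p[100:380,180:450].repeat(2,0).repeat(2,1))
p,d=camera('side');cv2.imwrite('pics/s23.png',p[90:250,230:430].repeat(3,0).repeat(3,1))
for l in('large_bail','medium_bail','small_bail','small','medium','large'):
  for r in spot_point('side',l):
    q=cw('side',r['point'])
    if q[0]>.54 and abs(q[1]-.11)<.05: print(l,round(r['score'],2),q.round(4),((q[:2]-C0)@np.stack([U,V],1)-[.086,0]).round(4))
st()
p,d=camera('wrist');cv2.imwrite('pics/w24.png',p[100:380,180:450].repeat(2,0).repeat(2,1))"
```

```text
position: [0.5762, 0.1244, 0.3321]
wrist_force: [-0.7, -0.3, -0.0]
large_bail 0.6 [0.6035 0.119  0.2314] [-0.0926  0.003 ]
large_bail 0.2 [0.5805 0.1315 0.1052] [-0.1182  0.0087]
medium_bail 0.57 [0.5863 0.1198 0.2314] [-0.1093 -0.0009]
small_bail 0.63 [0.5742 0.1213 0.2364] [-0.1214 -0.0029]
small 0.8 [0.5793 0.1313 0.105 ] [-0.1193  0.0082]
small 0.56 [0.5756 0.1221 0.2369] [-0.1203 -0.0016]
medium 0.67 [0.5901 0.1212 0.0865] [-0.1061  0.0015]
large 0.83 [0.603  0.117  0.0673] [-0.0926  0.001 ]
large 0.46 [0.6044 0.1202 0.2337] [-0.0921  0.0045]
t 34.55 p [0.5757 0.1243 0.3308] yaw 73.91 tilt 0.06 F [ 0.36  0.12 -0.67] M [-0.03  0.04  0.02] w 0.491 q [-9. 16. -7. 91.  2. 73. 57.]
```

View pics/w23.png

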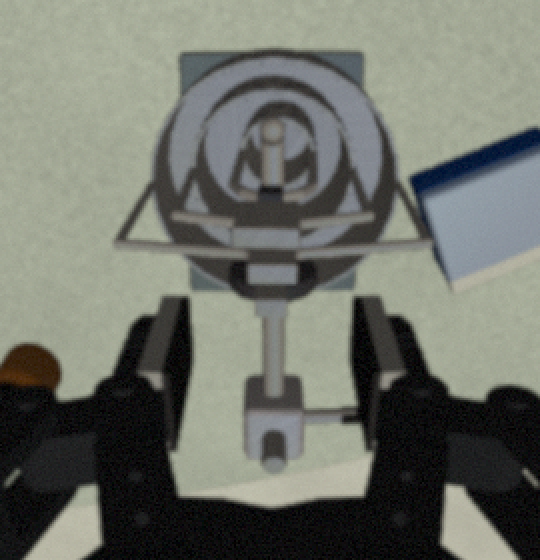

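View pics/s23.png

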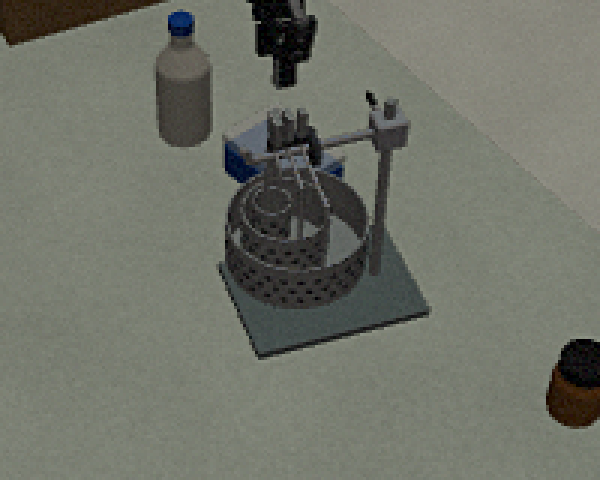

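View pics/w24.png

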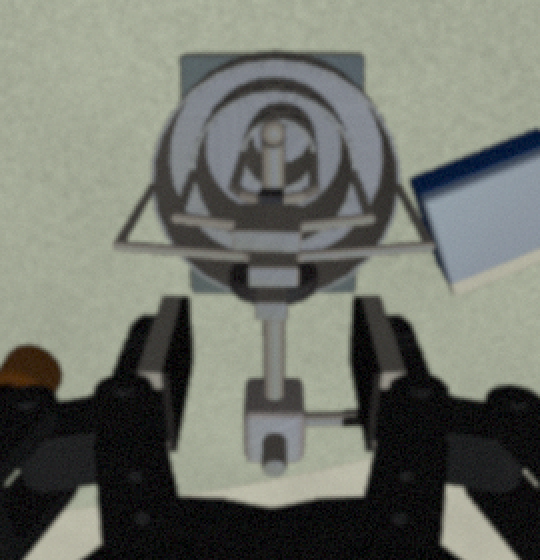

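All three hang, nested. Small may still be swaying, so I'll wait and compare pictures.

```bash

for k in 1 2 3; do python3 -m crank '[{"rot":[0,0,0],"slide":[0,0,-1.5],"hand":4.2},{"rot":[0,0,0],"slide":[0,0,0],"hand":4.2},{"rot":[0,0,0],"slide":[0,0,0],"hand":4.2},{"rot":[0,0,0],"slide":[0,0,0],"hand":4.2},{"rot":[0,0,0],"slide":[0,0,0],"hand":4.2},{"rot":[0,0,0],"slide":[0,0,0],"hand":4.2},{"rot":[0,0,0],"slide":[0,0,0],"hand":4.2},{"rot":[0,0,0],"slide":[0,0,0],"hand":4.2}]'>/dev/null; done; python3 -c "
from h import *
I=[]
for k in range(6):
  p,d=camera('wrist');I.append(p)
c=[i[140:260,240:390].repeat(2,0).repeat(2,1)[:, :260] for i in I]
cv2.imwrite('pics/w25.png',np.vstack([np.hstack(c[:3]),np.hstack(c[3:])]))
g=[cv2.GaussianBlur(cv2.cvtColor(i,6),(5,5),1.5).astype(int)[140:300,220:420] for i in I]
print([abs(g[k+1]-g[k]).max() for k in range(5)],[abs(g[k]-g[0]).max() for k in range(6)])
st()"
```

```text
[np.int64(6), np.int64(7), np.int64(6), np.int64(6), np.int64(5)] [np.int64(0), np.int64(6), np.int64(7), np.int64(8), np.int64(9), np.int64(10)]
t 37.3 p [0.576  0.1244 0.3315] yaw 73.91 tilt 0.0 F [ 0.46 -0.22 -0.06] M [ 0.01 -0.03 -0.02] w 0.493 q [-9. 16. -7. 91.  2. 73. 57.]
```

View pics/w25.png

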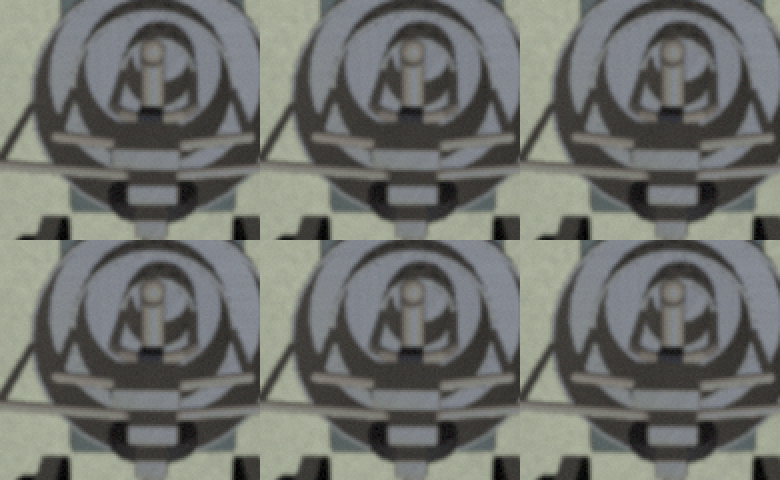

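```bash

for k in 1 2 3; do python3 -m crank '[{"rot":[0,0,0],"slide":[0,0,0],"hand":4.2},{"rot":[0,0,0],"slide":[0,0,0],"hand":4.2},{"rot":[0,0,0],"slide":[0,0,0],"hand":4.2},{"rot":[0,0,0],"slide":[0,0,0],"hand":4.2},{"rot":[0,0,0],"slide":[0,0,0],"hand":4.2},{"rot":[0,0,0],"slide":[0,0,0],"hand":4.2},{"rot":[0,0,0],"slide":[0,0,0],"hand":4.2},{"rot":[0,0,0],"slide":[0,0,0],"hand":4.2}]'>/dev/null; done; python3 -c "
from h import *
A={}
for k in range(4):
  for n in('side','wrist'):
    s=sense();p,d=camera(n)
    if k==3: cv2.imwrite('pics/%s26.png'%n,p[140:260,240:390].repeat(4,0).repeat(4,1) if n=='wrist' else p[100:220,280:400].repeat(4,0).repeat(4,1))
    for l in('large_bail','medium_bail','small_bail','small','medium','large'):
      for r in spot_point(n,l):
        q=cw(n,r['point'],s);z0={'large_bail':.233,'medium_bail':.233,'small_bail':.233,'small':.108,'medium':.088,'large':.068}[l];e=np.r_[(q[:2]-C0)@np.stack([U,V],1)-[.086,0],q[2]]
        if -.14<e[0]<-.08 and abs(e[1])<.03 and abs(q[2]-z0)<.015: A.setdefault(l,[]).append(e)
for l in A: print(l,len(A[l]),np.median(A[l],0).round(4),np.std(A[l],0).round(4))
for n,l in (('side','bottle'),('side','jar'),('side','tipbox')):
  for r in spot_point(n,l)[:1]: print(l,cw(n,r['point']).round(4))
st()"
```

```text
large_bail 8 [-0.0936  0.0019  0.2318] [0.0025 0.0024 0.0023]
medium_bail 8 [-0.1077 -0.0017  0.2327] [0.0016 0.0021 0.0032]
small_bail 8 [-0.1214 -0.0017  0.2333] [0.0021 0.0024 0.0032]
small 8 [-0.1197  0.0082  0.1074] [0.0014 0.0013 0.002 ]
medium 3 [-0.1072  0.0029  0.0889] [0.0007 0.0004 0.0017]
large 4 [-0.0922  0.0026  0.0669] [0.0017 0.0021 0.0017]
bottle [0.6507 0.4134 0.0028]
jar [ 0.7548 -0.1663  0.006 ]
tipbox [0.7    0.2778 0.005 ]
t 42.65 p [0.576  0.1244 0.3315] yaw 73.91 tilt 0.0 F [ 0.2   0.29 -0.18] M [ 0.03  0.03 -0.01] w 0.494 q [-9. 16. -7. 91.  2. 73. 57.]
```

View pics/wrist26.png

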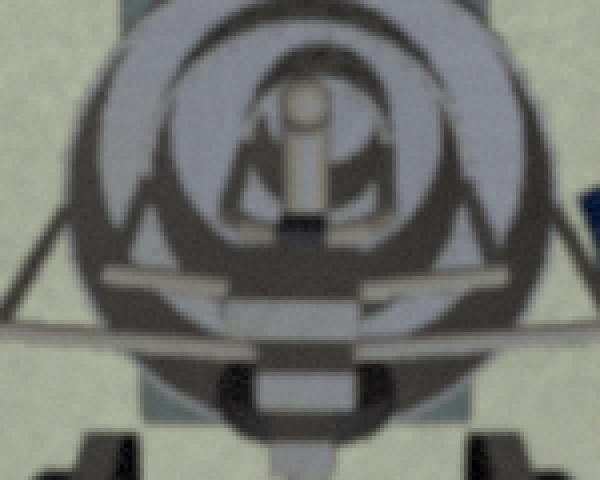

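View pics/side26.png

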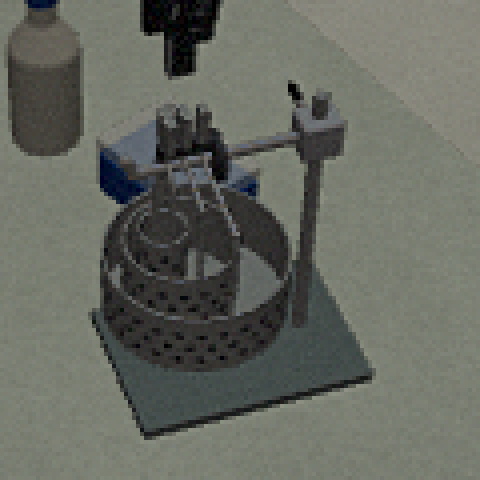

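Everything hangs still and within tolerance, so I'm handing in.

```bash
python3 -c "
from h import *
print(job_done());st()"
```

```text
the job is handed in; nothing more can be done
None
the job is handed in; nothing more can be done
```

All three baskets are hanging on the hook, the medium inside the large and the small inside the medium, and the job is handed in. No verdict was reported. The last clock reading was 42.7 s, against the 72 s limit.

**How each went on:** I lowered each basket until the hook took its weight. That put the bar's axis at about 224 mm. I then slid each one back until it stopped and the force rose: about 7 N for the large, 9 N for the medium and 3 N for the small. These are wrist readings; the highest total was about 10.5 N. I eased off before opening the fingers.

**Last checks** (median of several network readings):

| Basket | Bail in stand x | Allowed | Off the bar's line |
|---|---|---|---|
| large | -93.6 mm | -89 to -97 | about 2 mm |
| medium | -107.7 mm | -102 to -114 | about 2 mm |
| small | -121.4 mm | -115 to -131 | about 2 mm |

- **Nesting:** the pail undersides are about 20 mm apart in height. The small pail's centre is about 14 mm horizontally from the medium's, against a limit of 24 mm.
- **Robot and bystanders:** the gripper was about 80 mm above the baskets, with no contact force. The bottle, jar and tip box are within about 5 mm of where they started, which is roughly how accurate the networks are.

**One flaw:** the small basket hangs with a sideways lean of about 4 to 5°. The limit is 15°. It still drifted very slightly between pictures about 3 s after release. I waited about 5 s more, and its repeat readings then agreed to within 1 to 2 mm.

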